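Pack the stationery order and run its label

TASK

First pack every plastic supply case that is on the desk into the cardboard carton, each standing upright flat on the carton's floor. Then turn the label printer's dial so that its white pointer stands at the red mark, and after that push the feed stick fully towards the green arrow, hold it there for a good second and let it spring back. Leave the carton packed and the dial at the mark, and do not knock over or shove aside the other things on the desk.

Things in the scene. Friction and masses are not known exactly. Their poses are not given: they have to be found in the camera images.
- case_blue: blue plastic supply case with a black grip ridge on its lid; may be absent (pose None throughout). Body 125 mm along its x, 85 mm along its y, 65 mm high (lid at 65 mm); the ridge is centred on the lid, 70 mm long along x, 14 mm thick along y, and stands from 65 to 97 mm. Origin: centre of the underside, z up. Loose, about 0.45 kg, the same turned half round
- case_red: red plastic supply case with a black grip ridge on its lid; may be absent (pose None throughout). Body 80 mm along its x, 85 mm along its y, 65 mm high (lid at 65 mm); the ridge is centred on the lid, 44 mm long along x, 14 mm thick along y, and stands from 65 to 97 mm. Origin: centre of the underside, z up. Loose, about 0.35 kg, the same turned half round
- case_yellow: yellow plastic supply case with a black grip ridge on its lid; may be absent (pose None throughout). Body 80 mm along its x, 65 mm along its y, 65 mm high (lid at 65 mm); the ridge is centred on the lid, 44 mm long along x, 14 mm thick along y, and stands from 65 to 97 mm. Origin: centre of the underside, z up. Loose, about 0.3 kg, the same turned half round
- case_green: green plastic supply case with a black grip ridge on its lid; may be absent (pose None throughout). Body 65 mm along its x, 65 mm along its y, 65 mm high (lid at 65 mm); the ridge is centred on the lid, 44 mm long along x, 14 mm thick along y, and stands from 65 to 97 mm. Origin: centre of the underside, z up. Loose, about 0.25 kg, the same turned half round
- case_white: white plastic supply case with a black grip ridge on its lid; may be absent (pose None throughout). Body 60 mm along its x, 65 mm along its y, 65 mm high (lid at 65 mm); the ridge is centred on the lid, 44 mm long along x, 14 mm thick along y, and stands from 65 to 97 mm. Origin: centre of the underside, z up. Loose, about 0.22 kg, the same turned half round
- carton: open cardboard carton, fixed to the table, its flaps folded down outside. Inside 221 mm along its x and 166 mm along its y, walls 5 mm thick, rim 65 mm above the table (lids of packed cases stand 5 mm above the rim). Origin: centre of the underside, z up. All five cases fit at once in one layer, close together, with 4 to 5 mm to spare at each gap
- carton_in (a point): centre of the carton's inner floor, 5 mm above the table; axes as the carton
- printer: grey and white label printer, fixed. Origin: centre of the underside of its grey control deck, 130 mm along x by 180 mm along y, deck top at 55 mm; the white roll housing, 110 mm high, joins on at its -y side. Dial axis at (0, 40) mm, feed stick at (0, -45) mm in this frame. A green arrow beside the stick points along +x (the feed direction)
- dial (a joint): turn of the dial in rad, grows clockwise seen from above, stops at 0 and 2.4; the dial stays where it is left (friction 0.03 N m)
- dial_grip (a point): on the dial's axis, 85 mm above the table, at mid-height of the dial's black bar grip (50 mm long, 14 mm thick, top at 100 mm; it stands on a round skirt of 62 mm diameter whose top is at 70 mm). Its x axis points along the bar to the white pointer
- dial_tip (a point): just beyond the dial's white pointer, 36 mm from the dial's axis; turns with the dial
- index_mark (a point): red index mark on the silver ring under the dial, 36 mm from the dial's axis; fixed during a run, elsewhere at each start. The dial is set when dial_tip is over this point
- stick (a joint): tilt of the feed stick in rad about the printer's y axis: positive towards the green arrow (+x of the printer), 0 upright, stops at 0.5 either way; springs back to 0 (0.25 N m per rad, about 2.5 N at the ball for full tilt)
- stick_side (a joint): tilt of the feed stick sideways in rad, about the printer's x axis (positive leans to the printer's -y); also sprung, stops at 0.5 either way
- stick_ball (a point): centre of the stick's red ball (30 mm diameter), 105 mm above the table when upright, 50 mm above the stick's pivot, which lies at deck height
- pen_cup: black pen cup, 76 mm wide, 95 mm high; bystander, origin under its centre
- tape_roll: roll of clear tape lying flat, 100 mm wide, 48 mm high; bystander, origin under its centre
- stapler: red and black stapler, 140 x 36 x 43 mm, along its x; bystander, origin under its centre
- note_block: block of note paper with a yellow band, 80 x 80 x 45 mm; bystander, origin under its centre
- glue: white glue bottle, 48 mm wide, 130 mm high; bystander, origin under its centre
- mug: blue mug, 80 mm wide, 90 mm high; bystander, origin under its centre
Things that resemble listed ones, but are neither listed nor needed, are in the scene too. Several things have the shape of the case_yellow; the one meant has the colours described above.

How it is judged:
By the outcome, as a careful person would: the job done as asked, in the order asked, and still so for the second after the job is handed in, with the robot touching nothing.
Of case_blue, case_red, case_yellow, case_green, case_white only 4 to 5 are there at a start; the rules pass over those that are not, and their reading is None.
At some moment in a run one of case_blue, case_red, case_yellow, case_green, case_white may be knocked a few centimetres aside while the robot is not near it.
It also fails if it takes over 208 s, if anything falls off the work surface, if the arm or the gripper's body presses on something with over 40 N, if the wrist force passes 120 N, or if a joint passes its speed limit or range.

ROBOT

A 6-joint arm with a two-finger parallel gripper is mounted at the origin on the work surface. World frame = base frame: x ahead of the robot, y to its left, z up, the work surface at z = 0. Lengths are in mm, angles in rad, forces in N, time in s.
With the tool pointing down it reaches from about 275 to 750 mm from the base axis. Payload 10.2 kg.
Tool frame: the origin (TCP) lies on the front face of the gripper's body, between the roots of the fingers; the fingertips stand 73 mm ahead of it and the grasp point (between the pads) lies 54 mm ahead of it; z points along the fingers, y is the line along which they close (so a half turn about z gives the same grasp; the last joint's range is limited). The gripper opens to 85 mm and grips with 20 to 120 N. Pads are 22 mm wide; open, the fingers measure 114 mm over their backs; the gripper's body (76 mm by 85 mm) begins 54 mm behind the grasp point. The pads swing forward as they close: fully open they stand 13 mm farther back than shut.
Start: joints at [1.068, 0.313, 1.498, -0, 1.331, -0.223], TCP at [144.999, 504.586, 303.894] pointing down, gripper open.
Joint ranges: [-2.94, 2.94], [-0.97, 2.17], [0.19, 2.56], [-1.23, 4.37], [0.02, 3.11], [-2.88, 2.88]. Speed limits (rad/s): [2.39, 2.39, 3.01, 3.14, 3.14, 3.14].

INTERFACE

Orientations are given as a unit quaternion [w, x, y, z].
In Python, from rig import * gives the robot as it stands.
- The arm moves only by the tool step_arm, never from a script. Its argument "plan" is a list of rows, each an object with "offset": the shift along the tool's x, y, z in cm, a list of three; "rot": the turn, a rotation vector about the tool's x, y, z in degrees, a list of three; "gripper": the finger opening in cm, from 0 to 8.54. In form: [{"offset": [x, y, z], "rot": [wx, wy, wz], "gripper": gripper}, ...]. A call has 1 to 12 rows; each row is the pose to reach, as a shift and turn from the pose commanded when the call began, along the tool's axes at that moment; what a row does not reach only later rows make up. A row lasts 1/10 s, in which the tool goes at most 50 mm and 8.59 degrees, less where a joint would pass 70% of its speed; a pose out of reach is approached as far as the arm can. A call with a gripper value outside its range is refused whole. The fingers move at their own pace and stop on an object; "squeeze" is the grip in N (left out, the last holds). Time passes only in rows, so rows that repeat a pose let the fingers close. It gives the time, the measured TCP pose, the force, the opening and the grip force at its end, in the units of the state.
- sense(): the state, without advancing time (a new reading comes with each control period).
- capture(name): name is "scene" or "top" or "wrist"; returns a dict with "color" (420x560x3 uint8, red, green, blue), "depth" (420x560 float32, mm along the optical axis (not along the pixel's ray), 0 where there is no reading), "vertical_fov" (degrees; the focal length in pixels is half the picture's height over the tangent of half this angle, whatever the lens; pixels are square), "cx", "cy" (the principal point, pixels), "k1" (the pictures are not rectified: a ray, as slopes to the right and down, at radius r is drawn at 1 + k1 r^2 times it, then the intrinsics apply), "rvec" (rotation vector, rad) and "tvec" (3), from world to camera coordinates, as OpenCV has them; the wrist camera has in their place "mount" (4x4, takes a point from camera to tool coordinates, whose origin is the TCP and whose axes are the flange's). Camera axes: x right, y down, z forward; pixel columns grow to the right and rows downward; lengths in mm; the calibration is good to about 2 mm. A picture is of the moment at which its call begins: read the wrist's pose just before it.
- finish_job(): hands the job in; it is judged then, once.
The state is a dict: "time_s": time; "joints": joint angles; "dq": joint speeds; "tau": joint torques, N m; "eef_pos": TCP position; "ee_rot": TCP orientation; "force": force on the tool from outside, world axes, zero at the start; "wrist_torque": the same for the moment, N m; "grip_width": opening from 0.0 (shut) to 1.0 (fully open); "grip_force": force on a finger pad.
Only numpy, scipy, OpenCV 4.12 (cv2) and the standard library are available. Lean on these libraries where they do the work, as an engineer would, in place of code of your own. Each camera call takes 0.05 s, during which the arm holds its last target. There are 200 camera calls.

## Working session

There is one attempt and no reset: what is moved stays moved. The work goes in short steps, Python scripts to look and compute and a tool call to move; the robot and the scene stay as the last step left them, time stands still between calls to the robot, and variables do not carry over. Pictures are saved under pics/ and viewed, at most 14 in all, crops included, and the job is handed in when it is done.

Besides the shell and the picture viewer there is one more tool, called as name(argument=value, ...), one argument or row to a line, values as JSON. step_arm: Moves the arm, as the interface text tells. Its arguments: {"type":"object","properties":{"plan":{"type":"array"},"squeeze":{"type":"number"}},"required":["plan"]}

```bash
mkdir -p pics; ls
cat > h.py <<'E'
from rig import *
import numpy as np, cv2
from scipy.spatial.transform import Rotation as R
def cam(c,s=None):
    f=210/np.tan(np.radians(c["vertical_fov"])/2)
    if "rvec" in c:
        Rm=cv2.Rodrigues(np.array(c["rvec"],float))[0]; t=np.array(c["tvec"],float).ravel()
        return f,Rm.T,-Rm.T@t
    M=np.array(c["mount"]); q=s["ee_rot"]; Rt=R.from_quat([q[1],q[2],q[3],q[0]]).as_matrix()
    return f,Rt@M[:3,:3],Rt@M[:3,3]+np.array(s["eef_pos"])
def rays(c,uv,s=None):
    f,Rw,o=cam(c,s)
    K=np.array([[f,0,c["cx"]],[0,f,c["cy"]],[0,0,1]])
    # invert r*(1+k1 r^2)
    p=(np.array(uv,float).reshape(-1,2)-[c["cx"],c["cy"]])/f
    q=p.copy()
    for _ in range(30): q=p/(1+c["k1"]*(q**2).sum(1,keepdims=True))
    return o,np.c_[q,np.ones(len(q))]@Rw.T
def onplane(c,uv,z,s=None):
    o,d=rays(c,uv,s); return o+d*((z-o[2])/d[:,2])[:,None]
def cloud(c,s=None):
    v,u=np.mgrid[0:420,0:560]; o,d=rays(c,np.c_[u.ravel(),v.ravel()],s)
    return (o+d*c["depth"].ravel()[:,None]).reshape(420,560,3)
def save(c,n): cv2.imwrite("pics/"+n,cv2.cvtColor(c["color"],cv2.COLOR_RGB2BGR))
E
python3 - <<'E'
from h import *
import pickle
s=sense();print(s)
for n in("scene","top","wrist"):
    c=capture(n);save(c,n+"0.png");pickle.dump((c,s),open(n+"0.pkl","wb"))
    print(n,{k:v for k,v in c.items() if k not in("color","depth")})
E
```

```text
pics
{'time_s': 0.0, 'joints': array([ 1.06760153e+00,  3.13475726e-01,  1.49844709e+00,  3.97063539e-05,
        1.33101039e+00, -2.23366458e-01]), 'dq': array([-0.00130382, -0.00015902, -0.00025377, -0.00024013, -0.00078485,
       -0.00059366]), 'tau': array([-9.47589092e-05, -4.12270010e+01, -2.59739470e+01, -1.78451455e-04,
        4.17507268e-03, -1.30525598e-05]), 'eef_pos': array([144.90576319, 504.43324434, 303.31808614]), 'ee_rot': array([-2.56201356e-04,  1.39462774e-01,  9.90227088e-01, -6.19679799e-04]), 'force': array([0.95683769, 0.07619136, 0.18941202]), 'wrist_torque': array([-0.01128171, -0.0561677 , -0.01996011]), 'grip_force': 0.0, 'grip_width': 0.9989958860557677}
scene {'vertical_fov': 57.770775833284, 'cx': 282.8033148226296, 'cy': 207.04606148952985, 'k1': -0.06267242573364512, 'rvec': array([ 2.19113091,  1.50029463, -0.43644144]), 'tvec': array([-240.11041813, -358.5048328 , 1555.64340965])}
top {'vertical_fov': 45.58038942598597, 'cx': 279.4917075675278, 'cy': 206.40055481806277, 'k1': -0.12828517421087934, 'rvec': array([ 2.12830379, -2.16460888,  0.14832556]), 'tvec': array([  52.86443585,  544.66228189, 1335.78949397])}
wrist {'vertical_fov': 61.221217962681514, 'cx': 279.43395474284495, 'cy': 210.73560883936503, 'k1': -0.03177238885342858, 'mount': array([[-5.28876348e-04, -9.53145398e-01, -3.02512101e-01,
         7.73939454e+01],
       [ 9.99999793e-01, -3.93215927e-04, -5.09349170e-04,
        -8.11331896e-01],
       [ 3.66531241e-04, -3.02512307e-01,  9.53145408e-01,
        -6.99654517e+01],
       [ 0.00000000e+00,  0.00000000e+00,  0.00000000e+00,
         1.00000000e+00]])}
```

View pics/top0.png

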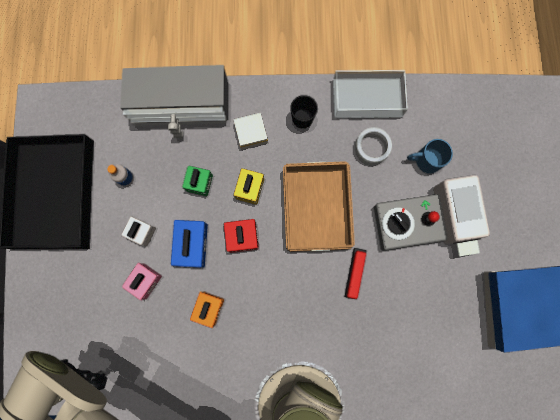

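View pics/scene0.png

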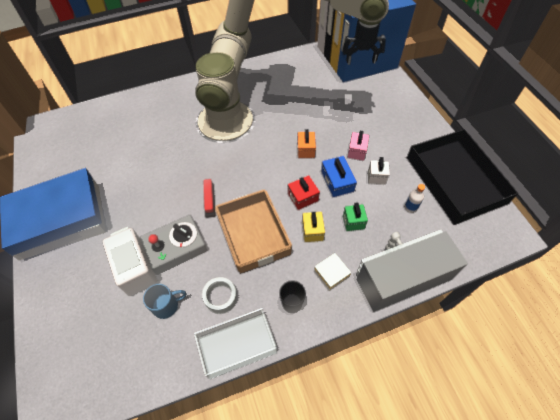

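The top view shows all five cases: green (197,181), yellow (249,186), white (137,231), blue (189,244) and red (240,236). The brown carton is at (318,206) and the printer at (410,222). Yellow-shaped candidates are yellow (249,186), pink (141,281) and orange (207,309). The yellow one fits by its colour, and I'll confirm it in a crop.

```bash
cat >> h.py <<'E'
HS={"blue":((105,150,60),(125,255,255)),"red":((0,170,90),(5,255,255)),"yellow":((24,150,90),(34,255,255)),"green":((50,120,50),(80,255,255)),"white":((0,0,170),(180,40,255))}
SZ={"blue":(125,85),"red":(80,85),"yellow":(80,65),"green":(65,65),"white":(60,65)}
def lids(c,s=None,zr=(58,71)):
    P=cloud(c,s); hsv=cv2.cvtColor(c["color"],cv2.COLOR_RGB2HSV); out={}
    for k,(a,b) in HS.items():
        m=cv2.inRange(hsv,np.array(a),np.array(b))
        if k=="red": m|=cv2.inRange(hsv,np.array((174,170,90)),np.array((180,255,255)))
        m=((m>0)&(P[...,2]>zr[0])&(P[...,2]<zr[1])).astype(np.uint8)
        n,l,st,ce=cv2.connectedComponentsWithStats(cv2.morphologyEx(m,cv2.MORPH_CLOSE,np.ones((7,7))))
        for i in range(1,n):
            if st[i,4]<150: continue
            mm=(l==i)&(m>0); X=P[mm]
            cn=max(cv2.findContours((l==i).astype(np.uint8),0,2)[0],key=cv2.contourArea)
            q=onplane(c,cn.reshape(-1,2),65,s)[:,:2].astype(np.float32)
            (x,y),wh,an=cv2.minAreaRect(q)
            # ridge
            out.setdefault(k,[]).append((round(x,1),round(y,1),np.round(wh,1).tolist(),round(an,1),round(float(np.median(X[:,2])),1),ce[i].round().tolist()))
    return out
E
python3 - <<'E'
from h import *
import pickle
c,s=pickle.load(open("top0.pkl","rb"))
for k,v in lids(c).items(): print(k,*v,sep="\n  ")
P=cloud(c)
# ridges: black & z 80..102
hsv=cv2.cvtColor(c["color"],cv2.COLOR_RGB2HSV)
m=((hsv[...,2]<70)&(P[...,2]>80)&(P[...,2]<105)).astype(np.uint8)
cs=cv2.findContours(m,0,2)[0]
for q in cs:
    if cv2.contourArea(q)>20:
        w=onplane(c,q.reshape(-1,2),97)[:,:2].astype(np.float32); print("ridge",q.mean((0,1)).round(),*[np.round(t,1) for t in cv2.minAreaRect(w)])
m=cv2.inRange(hsv,np.array((8,90,60)),np.array((20,255,255)));m[:,:270]=0;m[:,370:]=0;m[:150]=0;m[265:]=0
m=((m>0)).astype(np.uint8)
cn=max(cv2.findContours(m,0,2)[0],key=cv2.contourArea);
Q=P[(m>0)&(P[...,2]>55)&(P[...,2]<72)][:,:2].astype(np.float32)
print("carton rim pts",len(Q),cv2.minAreaRect(Q)); lo,hi=np.percentile(Q,[.5,99.5],0);print(lo,hi)
w=onplane(c,cn.reshape(-1,2),65)[:,:2].astype(np.float32);print("carton contour",cv2.minAreaRect(w))
big=cv2.cvtColor(c["color"],cv2.COLOR_RGB2BGR)
a=cv2.resize(big[150:330,100:350],None,fx=3,fy=3,interpolation=2)[:540]
b=cv2.resize(big[170:260,365:495],None,fx=6,fy=6,interpolation=2)
cv2.imwrite("pics/cropA.png",a);cv2.imwrite("pics/cropB.png",b)
# printer deck
D=(P[...,2]>50)&(P[...,2]<60)&(np.mgrid[0:420,0:560][1]>370)&(np.mgrid[0:420,0:560][1]<450)&(np.mgrid[0:420,0:560][0]>185)&(np.mgrid[0:420,0:560][0]<260)
q=np.argwhere(D)[:,::-1]; w=onplane(c,q,55)[:,:2].astype(np.float32); print("deck",cv2.minAreaRect(w))
E
```

```text
blue
  (446.5, 292.4, [83.7, 123.3], 86.1, 63.4, [187.0, 243.0])
red
  (466.4, 150.2, [78.7, 83.7], 5.8, 63.3, [240.0, 235.0])
yellow
  (604.7, 127.8, [61.5, 77.2], 73.7, 63.4, [248.0, 184.0])
green
  (621.2, 270.2, [63.7, 64.3], 76.7, 63.3, [196.0, 179.0])
white
  (490.6, -277.0, [83.3, 84.2], 68.3, 59.7, [398.0, 224.0])
  (483.9, 435.2, [62.6, 56.8], 63.7, 63.3, [136.0, 230.0])
  (419.2, -466.4, [35.1, 55.2], 7.5, 59.6, [468.0, 248.0])
ridge [204. 310.] [270.6 242.1] [14.6 42.3] 68.9
ridge [136. 280.] [347.2 421.7] [16.3 43.3] 56.0
ridge [497. 312.] [ 248.  -524.7] [208.6  12.9] 2.7
ridge [186. 243.] [446.  291.6] [14.2 66.2] 85.9
ridge [239. 233.] [465.9 149.6] [43.1 13.6] 6.8
ridge [133. 230.] [482.6 432.3] [18.4 41.2] 63.7
ridge [401. 222.] [ 490.1 -275.4] [50.  18.7] 37.9
ridge [447. 213.] [ 514.  -401.2] [158.5  11.7] 9.0
ridge [247. 184.] [601.8 127.4] [15.4 44.3] 73.9
ridge [194. 177.] [620.7 270.2] [14.5 44. ] 76.6
ridge [304. 110.] [804.  -26.3] [68.2 74.3] 88.8
carton rim pts 897 ((543.7672729492188, -60.60252380371094), (239.6700439453125, 183.98672485351562), 1.2254266738891602)
[ 423.46932129 -153.47697754] [663.51459961  32.64378342]
carton contour ((542.3970336914062, -60.00218963623047), (239.24130249023438, 183.43431091308594), 1.3412809371948242)
deck ((505.59271240234375, -316.4541015625), (154.25247192382812, 185.03457641601562), 6.715758800506592)
```

View pics/cropA.png

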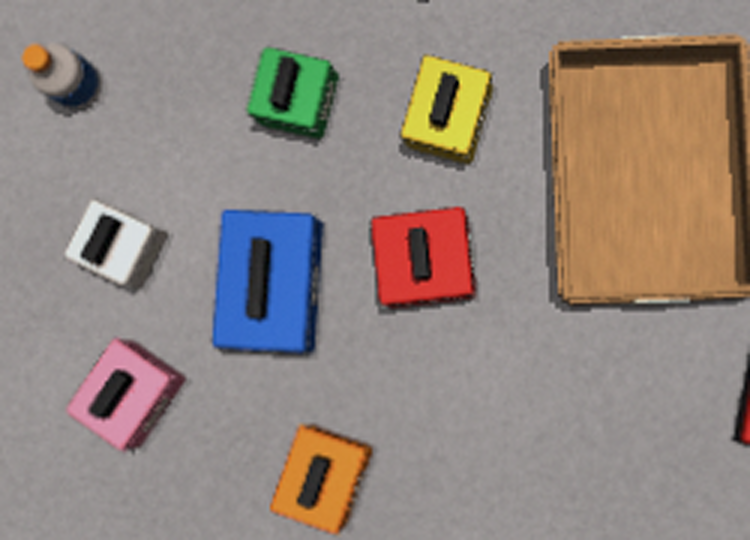

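View pics/cropB.png

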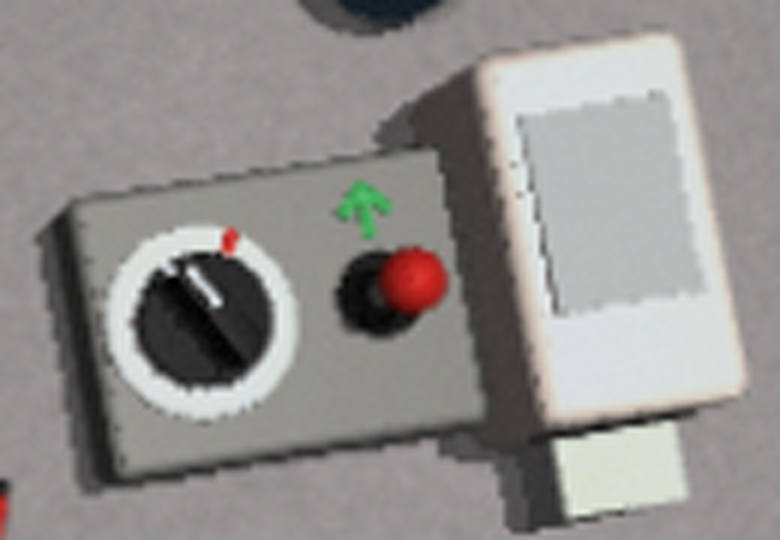

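Crop A confirms it: the yellow case is the one at (445,105) in the crop. Pink (125,395) and orange (322,482) are decoys. Crop B shows the white pointer at about (205,285), the red mark at (230,240), and the stick with the arrow pointing to world +x. Next I'll move above the red case and check with the wrist camera.

```bash
cat >> h.py <<'E'
def go(x,y,z,yawx,s=None):
    "offset cm and rot deg to reach TCP pos, tool x at yawx (mod 180) and pointing down"
    s=s or sense(); q=s["ee_rot"]; Rt=R.from_quat([q[1],q[2],q[3],q[0]])
    best=None
    for k in(0,180):
        T=R.from_euler("z",yawx+k,degrees=True)*R.from_euler("x",180,degrees=True)
        r=(Rt.inv()*T).as_rotvec(degrees=True)
        if best is None or np.linalg.norm(r)<np.linalg.norm(best): best=r
    o=Rt.inv().apply(np.array([x,y,z])-s["eef_pos"])/10
    print("offset",o.round(2).tolist(),"rot",best.round(1).tolist(),"| tcp",np.round(s["eef_pos"],1),"t",s["time_s"]); return o,best
E
python3 -c "
from h import *
go(466,150,340,6.3)"
```

```text
offset [-40.65, -25.21, -3.64] rot [-0.1, -0.0, -22.3] | tcp [144.9 504.5 303.5] t 0.15
```

step_arm(
  plan=[
    {"offset": [-40.6, -25.2, -3.6], "rot": [0, 0, -22.3], "gripper": 5},
    {"offset": [-40.6, -25.2, -3.6], "rot": [0, 0, -22.3], "gripper": 5},
    {"offset": [-40.6, -25.2, -3.6], "rot": [0, 0, -22.3], "gripper": 5},
    {"offset": [-40.6, -25.2, -3.6], "rot": [0, 0, -22.3], "gripper": 5},
    {"offset": [-40.6, -25.2, -3.6], "rot": [0, 0, -22.3], "gripper": 5},
    {"offset": [-40.6, -25.2, -3.6], "rot": [0, 0, -22.3], "gripper": 5},
    {"offset": [-40.6, -25.2, -3.6], "rot": [0, 0, -22.3], "gripper": 5},
    {"offset": [-40.6, -25.2, -3.6], "rot": [0, 0, -22.3], "gripper": 5},
    {"offset": [-40.6, -25.2, -3.6], "rot": [0, 0, -22.3], "gripper": 5},
    {"offset": [-40.6, -25.2, -3.6], "rot": [0, 0, -22.3], "gripper": 5},
    {"offset": [-40.6, -25.2, -3.6], "rot": [0, 0, -22.3], "gripper": 5},
    {"offset": [-40.6, -25.2, -3.6], "rot": [0, 0, -22.3], "gripper": 5},
  ],
)

```text
time_s: 1.35
eef_pos: [465.8, 149.8, 339.5]
ee_rot: [-0.001, -0.054, 0.999, 0.0]
force: [0.0, 0.2, -0.5]
grip_width: 0.585
grip_force: 0.0
```

```bash
cat >> h.py <<'E'
def ridges(c,s=None):
    P=cloud(c,s); hsv=cv2.cvtColor(c["color"],cv2.COLOR_RGB2HSV)
    m=((hsv[...,2]<75)&(P[...,2]>84)&(P[...,2]<104)).astype(np.uint8)
    for q in cv2.findContours(m,0,2)[0]:
        if cv2.contourArea(q)>25:
            w=onplane(c,q.reshape(-1,2),97,s)[:,:2].astype(np.float32); (x,y),(a,b),an=cv2.minAreaRect(w)
            if max(a,b)<90 and min(a,b)<25: print("ridge",q.mean((0,1)).round(),round(x,1),round(y,1),"LxT",round(max(a,b),1),round(min(a,b),1),"yaw",round(an if a>b else an-90,1))
def look(n,f=None):
    s=sense(); c=capture(n)
    if f: save(c,f)
    if n!="wrist": s=None
    for k,v in lids(c,s).items(): print(k,*v)
    ridges(c,s); return c,s
E
python3 - <<'E'
from h import *
print(sense()["eef_pos"])
look("top");print("W");look("wrist","w1.png")
E
```

```text
[465.75243167 149.78334064 339.46258355]
blue (448.7, 322.0, [121.5, 29.8], 0.3, 63.3, [177.0, 245.0])
yellow (610.7, 126.0, [61.8, 63.9], 72.7, 63.5, [250.0, 180.0])
green (621.5, 270.4, [63.4, 63.8], 76.4, 63.5, [196.0, 179.0])
white (490.8, -276.7, [83.1, 85.4], 24.8, 59.8, [397.0, 222.0]) (483.9, 435.2, [62.6, 56.8], 63.7, 63.2, [136.0, 230.0]) (419.7, -467.2, [35.1, 56.6], 7.7, 59.8, [468.0, 248.0])
ridge [136. 281.] 347.4 422.0 LxT 43.3 15.6 yaw -34.0
ridge [133. 230.] 482.9 432.8 LxT 41.2 17.1 yaw -26.4
ridge [400. 221.] 490.3 -275.9 LxT 50.0 17.3 yaw 36.7
ridge [248. 179.] 609.5 125.9 LxT 30.7 13.5 yaw -18.6
ridge [194. 177.] 621.7 270.2 LxT 42.9 14.4 yaw -12.4
W
blue (446.9, 291.0, [85.4, 123.1], 86.0, 64.8, [421.0, 172.0])
red (466.5, 149.9, [78.2, 83.3], 6.2, 64.8, [279.0, 180.0])
yellow (601.8, 127.7, [64.1, 81.7], 73.6, 65.0, [250.0, 294.0])
white (483.3, 434.1, [62.9, 59.9], 65.0, 64.7, [535.0, 223.0])
ridge [244. 313.] 599.5 127.7 LxT 51.1 15.0 yaw -16.4
ridge [551. 245.] 493.1 417.9 LxT 31.7 16.8 yaw 20.1
ridge [282. 177.] 465.4 150.3 LxT 44.8 12.8 yaw 5.9
ridge [435. 184.] 446.9 289.5 LxT 69.5 19.2 yaw -3.6
```

View pics/w1.png

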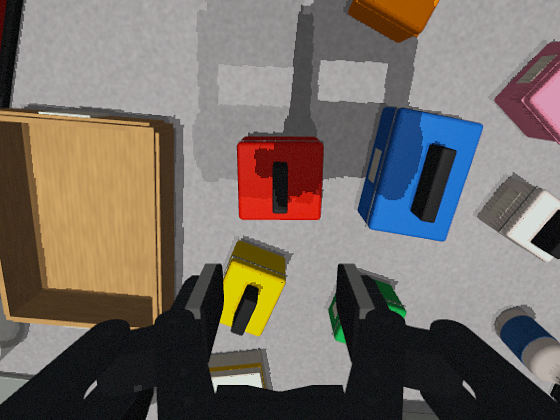

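The wrist view shows red at (280,180), clear of its neighbours, and agrees with the top view within 1 mm. Descending and gripping the red ridge.

step_arm(
  plan=[
    {"offset": [0, 0, 5], "rot": [0, 0, 0], "gripper": 5},
    {"offset": [0, 0, 10], "rot": [0, 0, 0], "gripper": 5},
    {"offset": [0, 0, 15], "rot": [0, 0, 0], "gripper": 5},
    {"offset": [0, 0, 18], "rot": [0, 0, 0], "gripper": 5},
    {"offset": [0, 0, 19.7], "rot": [0, 0, 0], "gripper": 5},
    {"offset": [0, 0, 19.7], "rot": [0, 0, 0], "gripper": 5},
    {"offset": [0, 0, 19.7], "rot": [0, 0, 0], "gripper": 0.8},
    {"offset": [0, 0, 19.7], "rot": [0, 0, 0], "gripper": 0.8},
    {"offset": [0, 0, 19.7], "rot": [0, 0, 0], "gripper": 0.8},
    {"offset": [0, 0, 19.7], "rot": [0, 0, 0], "gripper": 0.8},
    {"offset": [0, 0, 19.7], "rot": [0, 0, 0], "gripper": 0.8},
    {"offset": [0, 0, 19.7], "rot": [0, 0, 0], "gripper": 0.8},
  ],
  squeeze=50,
)

```text
time_s: 2.65
eef_pos: [466.0, 150.6, 144.2]
ee_rot: [0.001, -0.055, 0.999, 0.0]
force: [-2.6, 2.4, 8.0]
grip_width: 0.157
grip_force: 49.4
```

```bash
cat >> h.py <<'E'
C=np.array([543.0,-60.3]);CY=1.3
SL={"blue":(-42.7,-35.2),"red":(65.2,-35.2),"yellow":(-66.5,45.2),"green":(10,45.2),"white":(76.5,45.2)}
def slot(k):
    a=np.radians(CY); x,y=SL[k]; return C+[x*np.cos(a)-y*np.sin(a),x*np.sin(a)+y*np.cos(a)]
E
python3 - <<'E'
from h import *
s=sense();print(s["eef_pos"],s["grip_width"],s["grip_force"],s["force"]);p=slot("red");print(p)
go(*p,280,CY)
E
```

```text
[465.97100533 150.62415082 144.23857808] 0.15671988664866796 49.4026780128479 [-2.55789938  2.38907662  7.96596139]
[608.98181227 -94.0117257 ]
offset [-11.57, -25.87, -13.56] rot [0.0, 0.1, 5.0] | tcp [466.  150.6 144.2] t 2.65
```

step_arm(
  plan=[
    {"offset": [0, 0, -3], "rot": [0, 0, 0], "gripper": 0.8},
    {"offset": [0, 0, -8], "rot": [0, 0, 0], "gripper": 0.8},
    {"offset": [-1, -2, -12.5], "rot": [0, 0, 0], "gripper": 0.8},
    {"offset": [-3, -6, -13.5], "rot": [0, 0, 1], "gripper": 0.8},
    {"offset": [-5, -10.5, -13.5], "rot": [0, 0, 2], "gripper": 0.8},
    {"offset": [-7, -15, -13.5], "rot": [0, 0, 3], "gripper": 0.8},
    {"offset": [-9, -19.5, -13.5], "rot": [0, 0, 4], "gripper": 0.8},
    {"offset": [-10.5, -23.5, -13.5], "rot": [0, 0, 5], "gripper": 0.8},
    {"offset": [-11.3, -25.2, -13.5], "rot": [0, 0, 5], "gripper": 0.8},
    {"offset": [-11.6, -25.9, -13.5], "rot": [0, 0, 5], "gripper": 0.8},
    {"offset": [-11.6, -25.9, -13.5], "rot": [0, 0, 5], "gripper": 0.8},
    {"offset": [-11.6, -25.9, -13.5], "rot": [0, 0, 5], "gripper": 0.8},
  ],
)

```text
time_s: 3.85
eef_pos: [608.8, -93.4, 278.0]
ee_rot: [-0.0, -0.012, 1.0, 0.0]
force: [0.6, -0.3, -2.6]
grip_width: 0.151
grip_force: 49.8
```

Run:
```python
from h import *
s=sense();print(s["eef_pos"],s["grip_width"],s["grip_force"],s["force"])
c=capture("wrist");save(c,"w2.png");P=cloud(c,s)
hsv=cv2.cvtColor(c["color"],cv2.COLOR_RGB2HSV)
m=(cv2.inRange(hsv,np.array((0,170,60)),np.array((5,255,255)))>0)|(cv2.inRange(hsv,np.array((174,170,60)),np.array((180,255,255)))>0)
z=P[...,2];m&=(z>170)&(z<230); print("held lid z",np.median(z[m]))
cn=max(cv2.findContours(m.astype(np.uint8),0,2)[0],key=cv2.contourArea).reshape(-1,2)
print("bbox",cn.min(0),cn.max(0)); w=onplane(c,cn,280-144.2+65+0,s)[:,:2]; print(w.min(0),w.max(0),cv2.minAreaRect(w.astype(np.float32)))
b=cv2.inRange(hsv,np.array((8,60,40)),np.array((22,255,255)))>0
Q=P[b&(z>58)&(z<70)][:,:2]; print("rim",len(Q),np.percentile(Q,[1,99],0),cv2.minAreaRect(Q.astype(np.float32)))
```

```text
[608.80742796 -93.36354376 278.01346057] 0.1514918761276453 49.7957307100296 [ 0.55562765 -0.26378332 -2.60537469]
held lid z 198.56140907120152
bbox [186 187] [373 322]
[ 566.43900324 -135.35265368] [635.46770652 -53.01620833] ((600.8956298828125, -94.23419189453125), (67.31781005859375, 81.48042297363281), 1.2996411323547363)
rim 5847 [[ 462.11200299 -153.63248865]
 [ 660.71354468   31.92006743]] ((560.8719482421875, -6.1635589599609375), (202.65988159179688, 293.6870422363281), 1.6115063428878784)
```

View pics/w2.png

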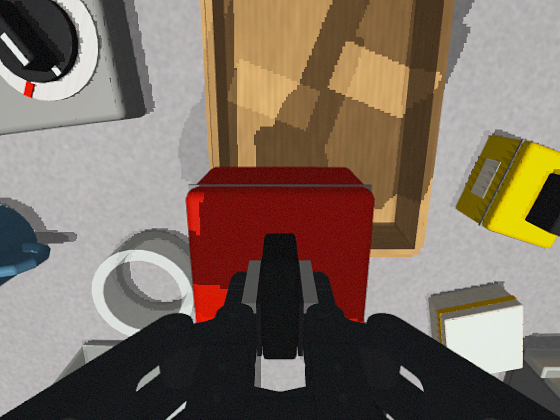

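Red is held at (280,250), and the carton is beneath it with walls at columns 205–440. Lowering into the +x/-y corner.

step_arm(
  plan=[
    {"offset": [0, -0.05, 4], "rot": [0, 0, 0], "gripper": 0.8},
    {"offset": [0, -0.05, 7], "rot": [0, 0, 0], "gripper": 0.8},
    {"offset": [0, -0.05, 9], "rot": [0, 0, 0], "gripper": 0.8},
    {"offset": [0, -0.05, 10.5], "rot": [0, 0, 0], "gripper": 0.8},
    {"offset": [0, -0.05, 11.5], "rot": [0, 0, 0], "gripper": 0.8},
    {"offset": [0, -0.05, 12.3], "rot": [0, 0, 0], "gripper": 0.8},
    {"offset": [0, -0.05, 12.7], "rot": [0, 0, 0], "gripper": 0.8},
    {"offset": [0, -0.05, 12.8], "rot": [0, 0, 0], "gripper": 0.8},
    {"offset": [0, -0.05, 12.8], "rot": [0, 0, 0], "gripper": 0.8},
  ],
)

```text
time_s: 4.8
eef_pos: [609.4, -95.0, 150.4]
ee_rot: [0.0, -0.011, 1.0, -0.0]
force: [0.5, -0.3, -3.4]
grip_width: 0.156
grip_force: 49.7
```

step_arm(
  plan=[
    {"offset": [0, 0, 0.15], "rot": [0, 0, 0], "gripper": 0.8},
    {"offset": [0, 0, 0.15], "rot": [0, 0, 0], "gripper": 3},
    {"offset": [0, 0, 0.15], "rot": [0, 0, 0], "gripper": 3},
    {"offset": [0, 0, 0.15], "rot": [0, 0, 0], "gripper": 3},
    {"offset": [0, 0, 0.15], "rot": [0, 0, 0], "gripper": 3.5},
    {"offset": [0, 0, -1], "rot": [0, 0, 0], "gripper": 3.5},
    {"offset": [0, 0, -4], "rot": [0, 0, 0], "gripper": 3.5},
    {"offset": [0, 0, -8], "rot": [0, 0, 0], "gripper": 3.5},
    {"offset": [0, 0, -13], "rot": [0, 0, 0], "gripper": 4},
    {"offset": [0, 0, -16], "rot": [0, 0, 0], "gripper": 5},
    {"offset": [0, 0, -19], "rot": [0, 0, 0], "gripper": 5},
    {"offset": [0, 0, -19], "rot": [0, 0, 0], "gripper": 5},
  ],
)

```text
time_s: 6.0
eef_pos: [609.6, -95.1, 345.5]
ee_rot: [0.004, -0.011, 1.0, -0.002]
force: [-0.3, -0.0, 0.3]
grip_width: 0.586
grip_force: 0.0
```

Run:
```python
from h import *
look("wrist","w3.png");print("T");look("top","t3.png")
go(601.8,127.7,340,-16.3)
```

```text
red (610.7, -96.2, [79.2, 84.7], 1.3, 69.8, [280.0, 175.0])
yellow (604.0, 124.1, [67.1, 78.5], 73.3, 64.7, [492.0, 173.0])
white (494.1, -275.2, [81.9, 86.2], 0.0, 58.8, [96.0, 49.0]) (832.8, -132.8, [77.0, 39.2], 40.2, 69.7, [245.0, 356.0])
ridge [528. 366.] 814.6 186.9 LxT 35.4 18.5 yaw 33.3
ridge [ 20. 235.] 670.3 -352.1 LxT 64.5 19.0 yaw 8.2
ridge [279. 188.] 610.3 -95.8 LxT 46.4 13.9 yaw 0.9
ridge [515. 183.] 603.5 121.9 LxT 42.8 22.8 yaw -15.7
ridge [70. 41.] 491.9 -275.6 LxT 55.0 19.8 yaw 36.5
T
blue (446.5, 292.3, [83.6, 123.4], 85.9, 63.4, [187.0, 243.0])
yellow (604.7, 127.8, [61.5, 77.2], 73.7, 63.3, [248.0, 184.0])
green (621.5, 270.3, [63.3, 63.9], 76.7, 63.4, [196.0, 179.0])
white (489.7, -277.1, [85.3, 84.2], 88.8, 59.8, [398.0, 223.0]) (483.9, 435.2, [62.6, 56.8], 63.7, 63.2, [136.0, 230.0]) (419.6, -467.0, [34.8, 56.8], 6.3, 60.0, [468.0, 248.0])
ridge [136. 282.] 346.8 422.0 LxT 44.2 16.3 yaw -34.0
ridge [186. 243.] 446.0 292.5 LxT 66.0 13.6 yaw -2.7
ridge [132. 230.] 482.9 432.8 LxT 41.3 17.2 yaw -26.3
ridge [401. 221.] 490.3 -276.0 LxT 49.9 17.5 yaw 35.6
ridge [247. 183.] 602.2 127.7 LxT 43.6 14.7 yaw -16.2
ridge [194. 177.] 621.1 270.4 LxT 44.5 13.4 yaw -15.3
offset [0.24, 22.28, 0.05] rot [-0.0, 0.1, 17.6] | tcp [609.1 -95.  340.6] t 6.1
```

View pics/w3.png

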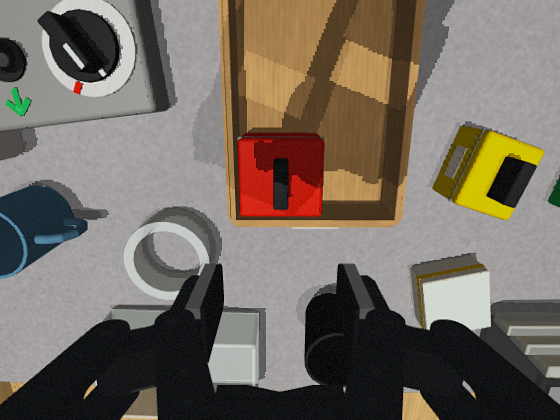

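Red sits square in the corner at (280,175). Yellow is next.

step_arm(
  plan=[
    {"offset": [0, 4.5, 0], "rot": [0, 0, 4], "gripper": 5},
    {"offset": [0.1, 9, 0], "rot": [0, 0, 9], "gripper": 5},
    {"offset": [0.2, 13.5, 0], "rot": [0, 0, 13], "gripper": 5},
    {"offset": [0.2, 18, 0], "rot": [0, 0, 17.6], "gripper": 5},
    {"offset": [0.2, 21, 0], "rot": [0, 0, 17.6], "gripper": 5},
    {"offset": [0.2, 22.3, 0], "rot": [0, 0, 17.6], "gripper": 5},
    {"offset": [0.2, 22.3, 0], "rot": [0, 0, 17.6], "gripper": 5},
    {"offset": [0.2, 22.3, 0], "rot": [0, 0, 17.6], "gripper": 5},
  ],
)

```text
time_s: 6.9
eef_pos: [602.4, 126.8, 339.3]
ee_rot: [-0.0, 0.142, 0.99, -0.0]
force: [0.8, -0.8, 0.2]
grip_width: 0.587
grip_force: 0.0
```

Run:
```python
from h import *
look("wrist")
go(601.8,127.7,146,-16.3)
```

```text
blue (499.9, 285.9, [88.9, 34.6], 74.4, 64.7, [418.0, 17.0])
red (611.4, -97.8, [80.5, 86.5], 1.1, 69.9, [84.0, 242.0])
yellow (604.2, 127.6, [63.6, 78.1], 73.6, 64.8, [282.0, 179.0])
green (622.0, 269.5, [65.7, 64.0], 76.1, 64.8, [422.0, 156.0])
ridge [220. 374.] 784.7 4.8 LxT 36.4 13.3 yaw 32.6
ridge [517. 277.] 754.8 328.5 LxT 28.6 14.3 yaw -69.6
ridge [283. 184.] 603.2 128.2 LxT 44.7 13.5 yaw -16.6
ridge [436. 167.] 621.7 268.5 LxT 44.2 18.5 yaw -14.9
offset [0.09, 0.12, 19.35] rot [-0.0, -0.0, -0.1] | tcp [602.5 126.4 339.5] t 6.95
```

step_arm(
  plan=[
    {"offset": [-0.05, 0.17, 5], "rot": [0, 0, 0], "gripper": 5},
    {"offset": [-0.05, 0.17, 10], "rot": [0, 0, 0], "gripper": 5},
    {"offset": [-0.05, 0.17, 15], "rot": [0, 0, 0], "gripper": 5},
    {"offset": [-0.05, 0.17, 18], "rot": [0, 0, 0], "gripper": 5},
    {"offset": [-0.05, 0.17, 19.4], "rot": [0, 0, 0], "gripper": 5},
    {"offset": [-0.05, 0.17, 19.4], "rot": [0, 0, 0], "gripper": 5},
    {"offset": [-0.05, 0.17, 19.4], "rot": [0, 0, 0], "gripper": 0.8},
    {"offset": [-0.05, 0.17, 19.4], "rot": [0, 0, 0], "gripper": 0.8},
    {"offset": [-0.05, 0.17, 19.4], "rot": [0, 0, 0], "gripper": 0.8},
    {"offset": [-0.05, 0.17, 19.4], "rot": [0, 0, 0], "gripper": 0.8},
    {"offset": [-0.05, 0.17, 19.4], "rot": [0, 0, 0], "gripper": 0.8},
  ],
)

```text
time_s: 8.05
eef_pos: [603.9, 129.1, 147.8]
ee_rot: [0.002, 0.142, 0.99, -0.0]
force: [-1.1, -1.6, 6.3]
grip_width: 0.155
grip_force: 50.0
```

Run:
```python
from h import *
s=sense();print(s["eef_pos"],s["force"]);p=slot("yellow");print(p)
go(*p,280,CY)
```

```text
[603.89947228 129.12164177 147.79955435] [-1.09524905 -1.60323352  6.32709036]
[475.491649   -16.62034174]
offset [8.19, -17.59, -13.25] rot [-0.0, 0.2, -17.6] | tcp [603.9 129.1 147.8] t 8.05
```

step_arm(
  plan=[
    {"offset": [0, 0, -3], "rot": [0, 0, 0], "gripper": 0.8},
    {"offset": [0, 0, -8], "rot": [0, 0, 0], "gripper": 0.8},
    {"offset": [0.5, -1, -12], "rot": [0, 0, 0], "gripper": 0.8},
    {"offset": [2, -4.5, -13.2], "rot": [0, 0, -5], "gripper": 0.8},
    {"offset": [4, -8.5, -13.2], "rot": [0, 0, -10], "gripper": 0.8},
    {"offset": [6, -12.5, -13.2], "rot": [0, 0, -14], "gripper": 0.8},
    {"offset": [7.5, -16, -13.2], "rot": [0, 0, -17.6], "gripper": 0.8},
    {"offset": [8.2, -17.5, -13.2], "rot": [0, 0, -17.6], "gripper": 0.8},
    {"offset": [8.2, -17.6, -13.2], "rot": [0, 0, -17.6], "gripper": 0.8},
    {"offset": [8.2, -17.6, -13.2], "rot": [0, 0, -17.6], "gripper": 0.8},
    {"offset": [8.2, -17.6, -13.2], "rot": [0, 0, -17.6], "gripper": 0.8},
  ],
)

```text
time_s: 9.15
eef_pos: [475.5, -15.9, 277.9]
ee_rot: [0.0, -0.011, 1.0, 0.0]
force: [0.7, 0.0, -3.5]
grip_width: 0.149
grip_force: 49.6
```

Run:
```python
from h import *
p=slot("yellow");go(*p,152.8,CY)
```

```text
offset [0.01, -0.08, 12.51] rot [0.0, 0.0, 0.0] | tcp [475.5 -15.9 277.9] t 9.15
```

step_arm(
  plan=[
    {"offset": [0, 0, 4], "rot": [0, 0, 0], "gripper": 0.8},
    {"offset": [0, 0, 7.5], "rot": [0, 0, 0], "gripper": 0.8},
    {"offset": [0, 0, 9.5], "rot": [0, 0, 0], "gripper": 0.8},
    {"offset": [0, 0, 11], "rot": [0, 0, 0], "gripper": 0.8},
    {"offset": [0, 0, 12], "rot": [0, 0, 0], "gripper": 0.8},
    {"offset": [0, 0, 12.5], "rot": [0, 0, 0], "gripper": 0.8},
    {"offset": [0, 0, 12.5], "rot": [0, 0, 0], "gripper": 0.8},
    {"offset": [0, 0, 12.5], "rot": [0, 0, 0], "gripper": 0.8},
    {"offset": [0, 0, 12.5], "rot": [0, 0, 0], "gripper": 3},
    {"offset": [0, 0, 12.5], "rot": [0, 0, 0], "gripper": 3},
    {"offset": [0, 0, 12.5], "rot": [0, 0, 0], "gripper": 3},
    {"offset": [0, 0, 12.5], "rot": [0, 0, 0], "gripper": 3.5},
  ],
)

```text
time_s: 10.35
eef_pos: [475.2, -16.5, 153.1]
ee_rot: [0.0, -0.011, 1.0, -0.0]
force: [0.2, -0.1, -0.4]
grip_width: 0.412
grip_force: 0.0
```

step_arm(
  plan=[
    {"offset": [0, 0, -1], "rot": [0, 0, 0], "gripper": 3.5},
    {"offset": [0, 0, -4], "rot": [0, 0, 0], "gripper": 3.5},
    {"offset": [0, 0, -8], "rot": [0, 0, 0], "gripper": 3.5},
    {"offset": [0, 0, -13], "rot": [0, 0, 0], "gripper": 4},
    {"offset": [0, 0, -17], "rot": [0, 0, 0], "gripper": 5},
    {"offset": [0, 0, -19], "rot": [0, 0, 0], "gripper": 5},
    {"offset": [0, 0, -19], "rot": [0, 0, 0], "gripper": 5},
  ],
)

```text
time_s: 11.05
eef_pos: [475.4, -16.5, 346.4]
ee_rot: [0.003, -0.011, 1.0, -0.001]
force: [-0.4, 0.5, -0.0]
grip_width: 0.587
grip_force: 0.0
```

Run:
```python
from h import *
look("wrist");print("T");look("top")
go(621.8,269.5,340,-14)
```

```text
blue (453.9, 247.9, [120.9, 34.0], 14.7, 64.4, [548.0, 174.0])
red (612.2, -96.9, [81.3, 85.2], 0.6, 69.9, [215.0, 287.0])
yellow (476.1, -17.6, [79.3, 64.6], 1.3, 69.8, [280.0, 175.0])
green (620.9, 268.9, [71.0, 65.1], 75.3, 64.6, [518.0, 300.0])
white (487.2, -264.5, [85.4, 66.0], 16.3, 58.8, [44.0, 181.0])
ridge [281. 189.] 475.8 -17.4 LxT 46.5 13.2 yaw 1.3
T
blue (446.6, 292.6, [83.5, 123.6], 85.6, 63.4, [187.0, 243.0])
red (617.5, -96.3, [84.2, 66.6], 89.1, 67.7, [331.0, 176.0])
green (621.4, 270.8, [62.8, 63.8], 76.2, 63.1, [196.0, 179.0])
white (490.1, -275.3, [84.6, 85.3], 20.7, 59.6, [397.0, 223.0]) (483.9, 435.2, [62.6, 56.8], 63.7, 63.3, [136.0, 230.0]) (419.2, -466.1, [35.2, 56.3], 7.5, 59.1, [468.0, 248.0])
ridge [204. 310.] 270.6 242.3 LxT 42.2 14.6 yaw -20.5
ridge [136. 282.] 346.9 422.2 LxT 44.3 16.2 yaw -35.9
ridge [186. 243.] 446.0 292.4 LxT 66.0 13.7 yaw -3.1
ridge [132. 230.] 482.7 432.5 LxT 41.7 16.8 yaw -28.7
ridge [400. 221.] 490.4 -275.8 LxT 50.1 17.7 yaw 38.0
ridge [331. 180.] 608.5 -94.5 LxT 43.3 10.7 yaw -1.9
ridge [193. 179.] 621.0 270.4 LxT 44.5 13.8 yaw -13.5
offset [-15.33, 28.26, 0.28] rot [-0.0, -0.0, 15.3] | tcp [474.8 -16.4 342.8] t 11.15
```

step_arm(
  plan=[
    {"offset": [-2, 4, 0], "rot": [0, 0, 3], "gripper": 5},
    {"offset": [-4.5, 8, 0], "rot": [0, 0, 6], "gripper": 5},
    {"offset": [-7, 12, 0], "rot": [0, 0, 10], "gripper": 5},
    {"offset": [-9, 16, 0], "rot": [0, 0, 13], "gripper": 5},
    {"offset": [-11, 20, 0], "rot": [0, 0, 15], "gripper": 5},
    {"offset": [-13.3, 24, 0], "rot": [0, 0, 15.2], "gripper": 5},
    {"offset": [-15, 27.5, 0.2], "rot": [0, 0, 15.2], "gripper": 5},
    {"offset": [-15.3, 28.3, 0.2], "rot": [0, 0, 15.2], "gripper": 5},
    {"offset": [-15.3, 28.3, 0.2], "rot": [0, 0, 15.2], "gripper": 5},
    {"offset": [-15.3, 28.3, 0.2], "rot": [0, 0, 15.2], "gripper": 5},
  ],
)

```text
time_s: 12.15
eef_pos: [621.6, 268.9, 340.3]
ee_rot: [-0.001, 0.122, 0.993, -0.0]
force: [-0.3, 0.1, 0.1]
grip_width: 0.582
grip_force: 0.0
```

Run:
```python
from h import *
look("wrist")
go(621.8,269.5,146,-14)
```

```text
blue (483.2, 291.2, [83.3, 55.4], 85.7, 64.8, [266.0, 30.0])
green (622.5, 271.7, [63.8, 63.9], 76.0, 64.8, [284.0, 178.0])
white (506.4, 426.7, [64.8, 21.7], 76.8, 64.6, [426.0, 12.0])
ridge [496. 309.] 799.5 451.6 LxT 19.4 5.9 yaw -81.1
ridge [283. 189.] 622.0 271.9 LxT 44.7 13.0 yaw -14.0
ridge [433.   4.] 504.8 423.4 LxT 16.8 5.0 yaw 76.9
ridge [264.  13.] 477.2 291.5 LxT 16.1 14.0 yaw -3.8
offset [-0.01, 0.1, 19.48] rot [-0.0, -0.0, 0.0] | tcp [621.6 268.6 340.8] t 12.2
```

step_arm(
  plan=[
    {"offset": [0.03, 0.25, 5], "rot": [0, 0, 0], "gripper": 5},
    {"offset": [0.03, 0.25, 10], "rot": [0, 0, 0], "gripper": 5},
    {"offset": [0.03, 0.25, 15], "rot": [0, 0, 0], "gripper": 5},
    {"offset": [0.03, 0.25, 18], "rot": [0, 0, 0], "gripper": 5},
    {"offset": [0.03, 0.25, 19.4], "rot": [0, 0, 0], "gripper": 5},
    {"offset": [0.03, 0.25, 19.4], "rot": [0, 0, 0], "gripper": 5},
    {"offset": [0.03, 0.25, 19.4], "rot": [0, 0, 0], "gripper": 0.8},
    {"offset": [0.03, 0.25, 19.4], "rot": [0, 0, 0], "gripper": 0.8},
    {"offset": [0.03, 0.25, 19.4], "rot": [0, 0, 0], "gripper": 0.8},
    {"offset": [0.03, 0.25, 19.4], "rot": [0, 0, 0], "gripper": 0.8},
    {"offset": [0.03, 0.25, 19.4], "rot": [0, 0, 0], "gripper": 0.8},
  ],
)

```text
time_s: 13.3
eef_pos: [622.8, 272.6, 149.1]
ee_rot: [0.002, 0.121, 0.993, 0.001]
force: [0.1, 1.0, 7.3]
grip_width: 0.155
grip_force: 50.9
```

Run:
```python
from h import *
s=sense();print(s["eef_pos"],s["force"]);p=slot("green");print(p)
go(*p,290,CY)
```

```text
[622.80321963 272.63966663 149.111828  ] [0.08580667 1.03440362 7.34727013]
[551.97195862 -14.88476072]
offset [-0.09, -29.59, -14.14] rot [0.1, 0.2, -15.2] | tcp [622.8 272.6 149.1] t 13.3
```

step_arm(
  plan=[
    {"offset": [0, 0, -3], "rot": [0, 0, 0], "gripper": 0.8},
    {"offset": [0, 0, -8], "rot": [0, 0, 0], "gripper": 0.8},
    {"offset": [0, -1.5, -12.5], "rot": [0, 0, 0], "gripper": 0.8},
    {"offset": [0, -6, -14.1], "rot": [0, 0, -3], "gripper": 0.8},
    {"offset": [0, -10.5, -14.1], "rot": [0, 0, -6], "gripper": 0.8},
    {"offset": [0, -15, -14.1], "rot": [0, 0, -10], "gripper": 0.8},
    {"offset": [0, -19.5, -14.1], "rot": [0, 0, -13], "gripper": 0.8},
    {"offset": [0, -24, -14.1], "rot": [0, 0, -15.2], "gripper": 0.8},
    {"offset": [0, -28, -14.1], "rot": [0, 0, -15.2], "gripper": 0.8},
    {"offset": [-0.1, -29.4, -14.1], "rot": [0, 0, -15.2], "gripper": 0.8},
    {"offset": [-0.1, -29.6, -14.1], "rot": [0, 0, -15.2], "gripper": 0.8},
    {"offset": [-0.1, -29.6, -14.1], "rot": [0, 0, -15.2], "gripper": 0.8},
  ],
)

```text
time_s: 14.5
eef_pos: [551.9, -14.5, 288.0]
ee_rot: [0.0, -0.011, 1.0, 0.0]
force: [-1.0, -0.5, -2.3]
grip_width: 0.152
grip_force: 49.6
```

Run:
```python
from h import *
p=slot("green");go(*p,154,CY); print(sense()["grip_width"])
```

```text
offset [-0.0, -0.04, 13.4] rot [0.0, 0.0, -0.0] | tcp [551.9 -14.5 288. ] t 14.5
0.15213853746478864
```

step_arm(
  plan=[
    {"offset": [-0.05, 0, 4.5], "rot": [0, 0, 0], "gripper": 0.8},
    {"offset": [-0.05, 0, 8.5], "rot": [0, 0, 0], "gripper": 0.8},
    {"offset": [-0.05, 0, 10.5], "rot": [0, 0, 0], "gripper": 0.8},
    {"offset": [-0.05, 0, 12], "rot": [0, 0, 0], "gripper": 0.8},
    {"offset": [-0.05, 0, 13], "rot": [0, 0, 0], "gripper": 0.8},
    {"offset": [-0.05, 0, 13.4], "rot": [0, 0, 0], "gripper": 0.8},
    {"offset": [-0.05, 0, 13.4], "rot": [0, 0, 0], "gripper": 0.8},
    {"offset": [-0.05, 0, 13.4], "rot": [0, 0, 0], "gripper": 0.8},
    {"offset": [-0.05, 0, 13.4], "rot": [0, 0, 0], "gripper": 3},
    {"offset": [-0.05, 0, 13.4], "rot": [0, 0, 0], "gripper": 3},
    {"offset": [-0.05, 0, 13.4], "rot": [0, 0, 0], "gripper": 3},
    {"offset": [-0.05, 0, 13.4], "rot": [0, 0, 0], "gripper": 3.5},
  ],
)

```text
time_s: 15.7
eef_pos: [552.4, -15.2, 154.1]
ee_rot: [0.0, -0.011, 1.0, -0.0]
force: [0.2, 0.0, -0.3]
grip_width: 0.409
grip_force: 0.0
```

step_arm(
  plan=[
    {"offset": [0, 0, -1], "rot": [0, 0, 0], "gripper": 3.5},
    {"offset": [0, 0, -4], "rot": [0, 0, 0], "gripper": 3.5},
    {"offset": [0, 0, -8], "rot": [0, 0, 0], "gripper": 3.5},
    {"offset": [0, 0, -13], "rot": [0, 0, 0], "gripper": 4},
    {"offset": [0, 0, -17], "rot": [0, 0, 0], "gripper": 5},
    {"offset": [0, 0, -19], "rot": [0, 0, 0], "gripper": 5},
    {"offset": [0, 0, -19], "rot": [0, 0, 0], "gripper": 5},
  ],
)

```text
time_s: 16.4
eef_pos: [552.6, -15.2, 347.8]
ee_rot: [0.003, -0.011, 1.0, -0.001]
force: [-0.1, 0.8, -0.1]
grip_width: 0.58
grip_force: 0.0
```

Run:
```python
from h import *
look("wrist","w5.png");print("T");look("top")
go(446.8,291.5,340,-3.8)
```

```text
blue (477.8, 245.0, [65.3, 17.1], 14.3, 63.4, [553.0, 115.0])
red (611.3, -96.6, [79.7, 85.3], 1.2, 69.8, [204.0, 226.0])
yellow (476.3, -17.6, [79.3, 64.6], 1.0, 69.7, [280.0, 96.0])
green (552.2, -15.7, [65.0, 64.9], 1.3, 69.7, [280.0, 174.0])
white (491.1, -258.2, [54.6, 85.1], 89.2, 58.8, [36.0, 109.0])
ridge [201. 239.] 609.2 -94.6 LxT 49.5 17.1 yaw 1.1
ridge [282. 181.] 552.4 -15.6 LxT 46.6 13.9 yaw 1.7
ridge [ 10. 124.] 501.4 -258.7 LxT 29.9 20.2 yaw -11.9
ridge [281.  90.] 476.2 -17.3 LxT 43.8 13.2 yaw 1.3
T
blue (446.5, 292.5, [83.3, 123.4], 85.9, 63.5, [187.0, 243.0])
green (561.8, -15.4, [71.4, 28.6], 74.8, 67.9, [301.0, 199.0])
white (489.9, -276.5, [84.5, 84.0], 51.7, 59.6, [398.0, 224.0]) (483.9, 435.2, [62.6, 56.8], 63.7, 63.1, [136.0, 230.0]) (420.4, -467.3, [34.0, 56.1], 8.3, 59.8, [468.0, 247.0])
ridge [204. 310.] 270.6 242.3 LxT 42.2 14.6 yaw -20.5
ridge [136. 281.] 346.5 422.1 LxT 43.5 16.3 yaw -34.0
ridge [185. 245.] 446.0 292.4 LxT 66.0 13.7 yaw -3.1
ridge [133. 230.] 482.9 432.8 LxT 41.3 17.2 yaw -26.3
ridge [400. 221.] 490.7 -276.0 LxT 50.1 17.6 yaw 39.4
ridge [302. 200.] 555.9 -14.9 LxT 26.7 13.2 yaw -1.3
offset [9.84, 30.89, 0.38] rot [0.0, -0.0, 5.1] | tcp [552.  -15.1 343.8] t 16.5
```

View pics/w5.png

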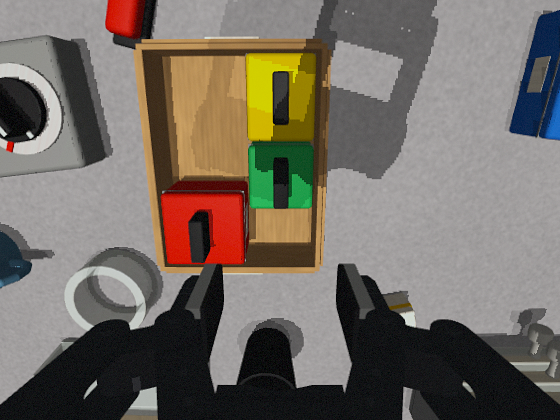

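Red, yellow and green are well placed, at (205,226), (280,96) and (280,174). Blue is next.

step_arm(
  plan=[
    {"offset": [1.2, 4, 0], "rot": [0, 0, 1], "gripper": 5},
    {"offset": [2.7, 8.5, 0], "rot": [0, 0, 2], "gripper": 5},
    {"offset": [4.1, 13, 0], "rot": [0, 0, 3], "gripper": 5},
    {"offset": [5.5, 17.5, 0], "rot": [0, 0, 4], "gripper": 5},
    {"offset": [7, 22, 0], "rot": [0, 0, 5.1], "gripper": 5},
    {"offset": [8.4, 26.5, 0], "rot": [0, 0, 5.1], "gripper": 5},
    {"offset": [9.6, 30.3, 0.3], "rot": [0, 0, 5.1], "gripper": 5},
    {"offset": [9.8, 30.9, 0.3], "rot": [0, 0, 5.1], "gripper": 5},
    {"offset": [9.8, 30.9, 0.3], "rot": [0, 0, 5.1], "gripper": 5},
    {"offset": [9.8, 30.9, 0.3], "rot": [0, 0, 5.1], "gripper": 5},
  ],
)

```text
time_s: 17.5
eef_pos: [447.7, 290.8, 340.2]
ee_rot: [-0.001, 0.034, 0.999, -0.0]
force: [0.6, -0.2, 0.1]
grip_width: 0.586
grip_force: 0.0
```

Run:
```python
from h import *
look("wrist")
go(446.8,291.8,146,-3.9)
```

```text
blue (446.1, 293.5, [83.6, 122.3], 86.1, 64.9, [283.0, 173.0])
yellow (481.0, 6.5, [31.9, 86.4], 72.3, 69.8, [10.0, 231.0])
green (552.3, -3.1, [68.6, 47.5], 1.1, 69.7, [28.0, 287.0])
white (484.0, 435.1, [63.2, 57.7], 64.0, 64.7, [418.0, 201.0])
ridge [  7. 302.] 552.9 -0.7 LxT 53.3 14.9 yaw -18.3
ridge [435. 212.] 482.1 432.3 LxT 44.4 19.8 yaw -25.7
ridge [282. 175.] 446.2 293.5 LxT 70.7 13.3 yaw -3.3
ridge [432.  58.] 347.1 421.9 LxT 45.5 16.8 yaw -35.4
ridge [205.   3.] 293.1 240.5 LxT 12.7 3.6 yaw 85.6
offset [0.1, 0.13, 19.44] rot [-0.0, -0.0, -0.0] | tcp [447.9 290.5 340.4] t 17.55
```

step_arm(
  plan=[
    {"offset": [0.15, 0.22, 5], "rot": [0, 0, 0], "gripper": 5},
    {"offset": [0.15, 0.22, 10], "rot": [0, 0, 0], "gripper": 5},
    {"offset": [0.15, 0.22, 15], "rot": [0, 0, 0], "gripper": 5},
    {"offset": [0.15, 0.22, 18], "rot": [0, 0, 0], "gripper": 5},
    {"offset": [0.15, 0.22, 19.4], "rot": [0, 0, 0], "gripper": 5},
    {"offset": [0.15, 0.22, 19.4], "rot": [0, 0, 0], "gripper": 5},
    {"offset": [0.15, 0.22, 19.4], "rot": [0, 0, 0], "gripper": 0.8},
    {"offset": [0.15, 0.22, 19.4], "rot": [0, 0, 0], "gripper": 0.8},
    {"offset": [0.15, 0.22, 19.4], "rot": [0, 0, 0], "gripper": 0.8},
    {"offset": [0.15, 0.22, 19.4], "rot": [0, 0, 0], "gripper": 0.8},
    {"offset": [0.15, 0.22, 19.4], "rot": [0, 0, 0], "gripper": 0.8},
  ],
  squeeze=60,
)

```text
time_s: 18.65
eef_pos: [446.7, 294.2, 148.0]
ee_rot: [0.001, 0.033, 0.999, 0.001]
force: [1.5, 1.5, 6.3]
grip_width: 0.15
grip_force: 61.5
```

Run:
```python
from h import *
s=sense();print(s["eef_pos"],s["force"]);p=slot("blue");print(p)
go(*p,290,CY)
```

```text
[446.70228703 294.17350665 148.02637433] [1.48606968 1.45660188 6.30380246]
[501.10958472 -96.45968899]
offset [-8.07, -38.6, -14.22] rot [0.1, 0.1, -5.1] | tcp [446.7 294.2 148. ] t 18.65
```

step_arm(
  plan=[
    {"offset": [0, 0, -3], "rot": [0, 0, 0], "gripper": 0.8},
    {"offset": [0, 0, -8], "rot": [0, 0, 0], "gripper": 0.8},
    {"offset": [-0.3, -1.5, -12.5], "rot": [0, 0, 0], "gripper": 0.8},
    {"offset": [-1.3, -6, -14.2], "rot": [0, 0, -1], "gripper": 0.8},
    {"offset": [-2.2, -10.5, -14.2], "rot": [0, 0, -2], "gripper": 0.8},
    {"offset": [-3.1, -15, -14.2], "rot": [0, 0, -3], "gripper": 0.8},
    {"offset": [-4.1, -19.5, -14.2], "rot": [0, 0, -4], "gripper": 0.8},
    {"offset": [-5, -24, -14.2], "rot": [0, 0, -5.1], "gripper": 0.8},
    {"offset": [-6, -28.5, -14.2], "rot": [0, 0, -5.1], "gripper": 0.8},
    {"offset": [-7, -33, -14.2], "rot": [0, 0, -5.1], "gripper": 0.8},
    {"offset": [-7.8, -37, -14.2], "rot": [0, 0, -5.1], "gripper": 0.8},
    {"offset": [-8.1, -38.6, -14.2], "rot": [0, 0, -5.1], "gripper": 0.8},
  ],
)

```text
time_s: 19.85
eef_pos: [500.8, -99.8, 288.0]
ee_rot: [-0.001, -0.01, 1.0, -0.0]
force: [-0.2, 0.5, -5.3]
grip_width: 0.148
grip_force: 60.1
```

step_arm(
  plan=[
    {"offset": [0, 0, 0], "rot": [0, 0, 0], "gripper": 0.8},
    {"offset": [0, 0, 0], "rot": [0, 0, 0], "gripper": 0.8},
    {"offset": [0, 0, 0], "rot": [0, 0, 0], "gripper": 0.8},
  ],
)

```text
time_s: 20.15
eef_pos: [500.9, -95.4, 288.7]
ee_rot: [-0.0, -0.012, 1.0, 0.0]
force: [0.5, 0.1, -4.9]
grip_width: 0.153
grip_force: 60.1
```

Run:
```python
from h import *
p=slot("blue");go(*p,153,CY); print(sense()["grip_width"])
```

```text
offset [-0.03, -0.11, 13.57] rot [0.0, -0.0, 0.1] | tcp [500.9 -95.4 288.7] t 20.15
0.1528667552252969
```

step_arm(
  plan=[
    {"offset": [0, -0.03, 4.5], "rot": [0, 0, 0], "gripper": 0.8},
    {"offset": [0, -0.03, 8.5], "rot": [0, 0, 0], "gripper": 0.8},
    {"offset": [0, -0.03, 10.5], "rot": [0, 0, 0], "gripper": 0.8},
    {"offset": [0, -0.03, 12], "rot": [0, 0, 0], "gripper": 0.8},
    {"offset": [0, -0.03, 13], "rot": [0, 0, 0], "gripper": 0.8},
    {"offset": [0, -0.03, 13.5], "rot": [0, 0, 0], "gripper": 0.8},
    {"offset": [0, -0.03, 13.6], "rot": [0, 0, 0], "gripper": 0.8},
    {"offset": [0, -0.03, 13.6], "rot": [0, 0, 0], "gripper": 0.8},
    {"offset": [0, -0.03, 13.6], "rot": [0, 0, 0], "gripper": 3},
    {"offset": [0, -0.03, 13.6], "rot": [0, 0, 0], "gripper": 3},
    {"offset": [0, -0.03, 13.6], "rot": [0, 0, 0], "gripper": 3},
    {"offset": [0, -0.03, 13.6], "rot": [0, 0, 0], "gripper": 3.5},
  ],
)

```text
time_s: 21.35
eef_pos: [501.3, -97.1, 153.3]
ee_rot: [0.0, -0.011, 1.0, -0.0]
force: [0.9, 0.5, 0.1]
grip_width: 0.41
grip_force: 0.0
```

step_arm(
  plan=[
    {"offset": [0, 0, -1], "rot": [0, 0, 0], "gripper": 3.5},
    {"offset": [0, 0, -4], "rot": [0, 0, 0], "gripper": 3.5},
    {"offset": [0, 0, -8], "rot": [0, 0, 0], "gripper": 3.5},
    {"offset": [0, 0, -13], "rot": [0, 0, 0], "gripper": 4},
    {"offset": [0, 0, -17], "rot": [0, 0, 0], "gripper": 5},
    {"offset": [0, 0, -19], "rot": [0, 0, 0], "gripper": 5},
    {"offset": [0, 0, -19], "rot": [0, 0, 0], "gripper": 5},
  ],
)

```text
time_s: 22.05
eef_pos: [501.5, -97.1, 346.6]
ee_rot: [0.003, -0.011, 1.0, -0.001]
force: [0.4, 0.3, -0.9]
grip_width: 0.588
grip_force: 0.0
```

Run:
```python
from h import *
look("wrist");print("T");look("top")
go(483.8,434.8,340,-26)
```

```text
blue (501.6, -97.7, [125.4, 84.8], 1.3, 69.8, [281.0, 173.0])
red (612.0, -96.0, [79.2, 85.1], 1.3, 69.9, [280.0, 272.0])
yellow (476.5, -17.3, [79.4, 65.3], 1.3, 69.7, [361.0, 151.0])
green (552.6, -15.7, [66.4, 66.1], 1.2, 69.6, [356.0, 223.0])
white (490.2, -274.6, [85.2, 85.6], 80.8, 58.8, [110.0, 159.0])
ridge [ 18. 354.] 701.6 -384.2 LxT 47.6 14.1 yaw 84.4
ridge [278. 278.] 608.4 -96.4 LxT 51.9 13.5 yaw 1.4
ridge [362. 239.] 551.8 -16.9 LxT 49.1 16.9 yaw 1.3
ridge [  9. 177.] 500.2 -351.1 LxT 18.6 10.3 yaw 10.2
ridge [280. 172.] 501.1 -97.6 LxT 72.0 13.7 yaw 1.7
ridge [ 91. 169.] 490.0 -275.7 LxT 50.4 22.7 yaw 35.9
ridge [366. 155.] 475.8 -18.8 LxT 44.5 17.3 yaw 1.4
T
blue (499.2, -108.6, [77.8, 27.0], 66.6, 67.9, [337.0, 222.0])
red (609.8, -67.8, [27.3, 77.8], 88.4, 67.5, [318.0, 177.0])
green (552.6, -15.1, [63.4, 63.6], 2.2, 68.0, [301.0, 202.0])
white (486.0, -283.0, [70.2, 82.3], 57.7, 59.8, [402.0, 226.0]) (483.9, 435.2, [62.6, 56.8], 63.7, 63.0, [136.0, 230.0]) (419.6, -466.8, [34.8, 57.3], 6.4, 59.6, [468.0, 248.0])
ridge [204. 310.] 270.6 242.1 LxT 42.3 14.6 yaw -21.1
ridge [135. 282.] 346.9 422.2 LxT 44.3 16.2 yaw -35.9
ridge [132. 230.] 482.6 432.3 LxT 41.3 18.4 yaw -26.2
ridge [302. 230.] 476.5 -15.7 LxT 42.1 13.1 yaw -1.3
ridge [334. 221.] 497.4 -97.6 LxT 29.1 13.2 yaw -1.7
ridge [400. 221.] 490.3 -275.9 LxT 50.0 17.3 yaw 36.7
ridge [302. 201.] 551.9 -14.8 LxT 45.4 13.2 yaw -1.3
offset [0.53, 53.19, 0.28] rot [-0.0, 0.0, 27.3] | tcp [500.9 -96.9 342.8] t 22.15
```

step_arm(
  plan=[
    {"offset": [0, 4, 0], "rot": [0, 0, 2], "gripper": 5},
    {"offset": [0, 9, 0], "rot": [0, 0, 5], "gripper": 5},
    {"offset": [0.1, 14, 0], "rot": [0, 0, 8], "gripper": 5},
    {"offset": [0.2, 19, 0], "rot": [0, 0, 11], "gripper": 5},
    {"offset": [0.2, 24, 0], "rot": [0, 0, 14], "gripper": 5},
    {"offset": [0.3, 29, 0], "rot": [0, 0, 17], "gripper": 5},
    {"offset": [0.3, 34, 0], "rot": [0, 0, 20], "gripper": 5},
    {"offset": [0.4, 39, 0], "rot": [0, 0, 24], "gripper": 5},
    {"offset": [0.4, 44, 0.2], "rot": [0, 0, 27.3], "gripper": 5},
    {"offset": [0.5, 48.5, 0.2], "rot": [0, 0, 27.3], "gripper": 5},
    {"offset": [0.5, 52, 0.2], "rot": [0, 0, 27.3], "gripper": 5},
    {"offset": [0.5, 53.2, 0.2], "rot": [0, 0, 27.3], "gripper": 5},
  ],
)

```text
time_s: 23.35
eef_pos: [483.2, 437.7, 338.3]
ee_rot: [-0.001, 0.224, 0.975, -0.001]
force: [1.3, -1.3, -0.9]
grip_width: 0.583
grip_force: 0.0
```

step_arm(
  plan=[
    {"offset": [0, 0, 0], "rot": [0, 0, 0], "gripper": 5},
    {"offset": [0, 0, 0], "rot": [0, 0, 0], "gripper": 5},
    {"offset": [0, 0, 0], "rot": [0, 0, 0], "gripper": 5},
    {"offset": [0, 0, 0], "rot": [0, 0, 0], "gripper": 5},
  ],
)

```text
time_s: 23.75
eef_pos: [484.7, 433.9, 341.0]
ee_rot: [-0.0, 0.226, 0.974, -0.0]
force: [0.2, -0.6, 0.5]
grip_width: 0.588
grip_force: 0.0
```

Run:
```python
from h import *
look("wrist")
go(483.8,434.8,146,-26)
```

```text
green (572.5, 10.4, [21.5, 52.9], 48.9, 69.1, [6.0, 387.0])
white (479.9, 416.2, [23.1, 48.0], 63.6, 64.9, [262.0, 185.0]) (510.0, 445.8, [22.4, 19.9], 64.4, 64.8, [301.0, 197.0])
ridge [423. 414.] 800.5 462.4 LxT 17.8 11.9 yaw -2.1
ridge [282. 183.] 483.2 436.6 LxT 44.6 13.7 yaw -26.1
ridge [200.  45.] 348.5 426.2 LxT 43.7 16.5 yaw -34.1
offset [0.11, 0.03, 19.51] rot [0.0, 0.0, -0.1] | tcp [484.6 434.  341.1] t 23.8
```

step_arm(
  plan=[
    {"offset": [0.2, 0.14, 5], "rot": [0, 0, 0], "gripper": 5},
    {"offset": [0.2, 0.14, 10], "rot": [0, 0, 0], "gripper": 5},
    {"offset": [0.2, 0.14, 15], "rot": [0, 0, 0], "gripper": 5},
    {"offset": [0.2, 0.14, 18], "rot": [0, 0, 0], "gripper": 5},
    {"offset": [0.2, 0.14, 19.4], "rot": [0, 0, 0], "gripper": 5},
    {"offset": [0.2, 0.14, 19.4], "rot": [0, 0, 0], "gripper": 5},
    {"offset": [0.2, 0.14, 19.4], "rot": [0, 0, 0], "gripper": 0.8},
    {"offset": [0.2, 0.14, 19.4], "rot": [0, 0, 0], "gripper": 0.8},
    {"offset": [0.2, 0.14, 19.4], "rot": [0, 0, 0], "gripper": 0.8},
    {"offset": [0.2, 0.14, 19.4], "rot": [0, 0, 0], "gripper": 0.8},
    {"offset": [0.2, 0.14, 19.4], "rot": [0, 0, 0], "gripper": 0.8},
  ],
)

```text
time_s: 24.9
eef_pos: [483.8, 437.3, 149.1]
ee_rot: [0.001, 0.225, 0.974, 0.001]
force: [-0.1, -0.2, 7.3]
grip_width: 0.148
grip_force: 60.4
```

Run:
```python
from h import *
s=sense();print(s["eef_pos"],s["force"]);p=slot("white");print(p)
go(*p,290,CY)
```

```text
[483.84018543 437.31305873 149.05755276] [-0.06613463 -0.20177751  7.32317127]
[618.45484214 -13.37605304]
offset [-31.9, -34.55, -14.14] rot [0.1, 0.2, -27.3] | tcp [483.8 437.3 149.1] t 24.9
```

step_arm(
  plan=[
    {"offset": [0, 0, -3], "rot": [0, 0, 0], "gripper": 0.8},
    {"offset": [0, 0, -8], "rot": [0, 0, 0], "gripper": 0.8},
    {"offset": [-1, -1, -12.5], "rot": [0, 0, 0], "gripper": 0.8},
    {"offset": [-4, -4.3, -14.1], "rot": [0, 0, -3], "gripper": 0.8},
    {"offset": [-7, -7.6, -14.1], "rot": [0, 0, -6], "gripper": 0.8},
    {"offset": [-10, -10.8, -14.1], "rot": [0, 0, -9], "gripper": 0.8},
    {"offset": [-13, -14.1, -14.1], "rot": [0, 0, -12], "gripper": 0.8},
    {"offset": [-16, -17.3, -14.1], "rot": [0, 0, -15], "gripper": 0.8},
    {"offset": [-19, -20.6, -14.1], "rot": [0, 0, -18], "gripper": 0.8},
    {"offset": [-22, -23.8, -14.1], "rot": [0, 0, -21], "gripper": 0.8},
    {"offset": [-25, -27.1, -14.1], "rot": [0, 0, -24], "gripper": 0.8},
    {"offset": [-28, -30.3, -14.1], "rot": [0, 0, -27.3], "gripper": 0.8},
  ],
)

```text
time_s: 26.1
eef_pos: [601.9, 39.9, 288.3]
ee_rot: [0.0, -0.012, 1.0, -0.0]
force: [1.2, 1.3, -2.1]
grip_width: 0.153
grip_force: 59.2
```

Run:
```python
from h import *
p=slot("white");go(p[0]+.4,p[1],290,CY); s=sense();print(s["grip_width"],s["dq"])
```

```text
offset [-1.57, -5.37, -0.17] rot [-0.0, 0.0, 0.1] | tcp [601.9  39.9 288.3] t 26.1
0.15335685191015153 [-0.68642356  0.20128292 -0.30740198  0.00169884  0.10407479 -1.25664144]
```

step_arm(
  plan=[
    {"offset": [-1.2, -3.8, 0], "rot": [0, 0, 0], "gripper": 0.8},
    {"offset": [-1.5, -5.2, 0], "rot": [0, 0, 0], "gripper": 0.8},
    {"offset": [-1.55, -5.5, 0], "rot": [0, 0, 0], "gripper": 0.8},
    {"offset": [-1.55, -5.5, 0], "rot": [0, 0, 0], "gripper": 0.8},
    {"offset": [-1.55, -5.5, 0], "rot": [0, 0, 0], "gripper": 0.8},
    {"offset": [-1.55, -5.5, 0], "rot": [0, 0, 0], "gripper": 0.8},
  ],
)

```text
time_s: 26.7
eef_pos: [618.3, -11.5, 288.1]
ee_rot: [0.0, -0.012, 1.0, 0.0]
force: [0.3, 0.1, -3.5]
grip_width: 0.152
grip_force: 59.3
```

Run:
```python
from h import *
p=slot("white");go(p[0]+.4,p[1],154,CY)
s=sense();c=capture("wrist");P=cloud(c,s);z=P[...,2]
hsv=cv2.cvtColor(c["color"],cv2.COLOR_RGB2HSV)
m=((hsv[...,1]<60)&(z>203)&(z<210)).astype(np.uint8)
X=P[m>0]; print(len(X),np.median(X[:,2]),np.percentile(X[:,:2],[1,99],0))
```

```text
offset [-0.05, -0.19, 13.41] rot [0.0, 0.0, 0.1] | tcp [618.3 -11.5 288.1] t 26.7
6464 203.9762277097476 [[590.11294715 -43.14089755]
 [636.78256276  18.20811309]]
```

step_arm(
  plan=[
    {"offset": [-0.05, -0.1, 4.5], "rot": [0, 0, 0], "gripper": 0.8},
    {"offset": [-0.05, -0.1, 8], "rot": [0, 0, 0], "gripper": 0.8},
    {"offset": [-0.05, -0.1, 10], "rot": [0, 0, 0], "gripper": 0.8},
    {"offset": [-0.05, -0.1, 11.5], "rot": [0, 0, 0], "gripper": 0.8},
    {"offset": [-0.05, -0.1, 12.5], "rot": [0, 0, 0], "gripper": 0.8},
    {"offset": [-0.05, -0.1, 13.3], "rot": [0, 0, 0], "gripper": 0.8},
    {"offset": [-0.05, -0.1, 13.4], "rot": [0, 0, 0], "gripper": 0.8},
    {"offset": [-0.05, -0.1, 13.4], "rot": [0, 0, 0], "gripper": 0.8},
  ],
)

```text
time_s: 27.55
eef_pos: [619.2, -13.7, 154.3]
ee_rot: [0.0, -0.011, 1.0, -0.0]
force: [0.1, -0.3, -3.0]
grip_width: 0.149
grip_force: 59.5
```

step_arm(
  plan=[
    {"offset": [0, 0, 0.05], "rot": [0, 0, 0], "gripper": 3},
    {"offset": [0, 0, 0.05], "rot": [0, 0, 0], "gripper": 3},
    {"offset": [0, 0, 0.05], "rot": [0, 0, 0], "gripper": 3},
    {"offset": [0, 0, 0.05], "rot": [0, 0, 0], "gripper": 3.5},
    {"offset": [0, 0, -1], "rot": [0, 0, 0], "gripper": 3.5},
    {"offset": [0, 0, -4], "rot": [0, 0, 0], "gripper": 3.5},
    {"offset": [0, 0, -8], "rot": [0, 0, 0], "gripper": 3.5},
    {"offset": [0, 0, -13], "rot": [0, 0, 0], "gripper": 4},
    {"offset": [0, 0, -17], "rot": [0, 0, 0], "gripper": 5},
    {"offset": [0, 0, -20], "rot": [0, 0, 0], "gripper": 5},
    {"offset": [0, 0, -20], "rot": [0, 0, 0], "gripper": 5},
  ],
)

```text
time_s: 28.65
eef_pos: [619.4, -13.9, 359.7]
ee_rot: [0.005, -0.011, 1.0, -0.001]
force: [-1.2, -0.6, -0.8]
grip_width: 0.589
grip_force: 0.0
```

Run:
```python
from h import *
look("wrist","w7.png");print("T");look("top")
go(490,-276,340,CY)
```

```text
blue (511.6, -97.4, [105.8, 85.8], 1.5, 69.8, [198.0, 61.0])
red (611.3, -96.6, [79.5, 85.3], 1.1, 69.8, [203.0, 161.0])
yellow (486.7, -17.5, [57.5, 64.5], 1.2, 69.7, [280.0, 35.0])
green (552.8, -15.6, [63.9, 65.2], 1.3, 69.7, [281.0, 106.0])
white (498.0, -258.9, [54.6, 80.5], 78.7, 58.8, [36.0, 47.0]) (621.1, -38.2, [57.5, 29.9], 0.9, 69.7, [260.0, 179.0]) (632.5, 5.6, [32.6, 23.5], 1.3, 69.8, [299.0, 188.0]) (830.0, -300.6, [54.7, 110.5], 41.2, 70.1, [48.0, 337.0])
ridge [279. 183.] 618.8 -14.9 LxT 46.0 13.7 yaw 1.3
ridge [198. 166.] 609.8 -94.6 LxT 45.3 17.1 yaw 1.1
ridge [279. 100.] 553.2 -15.8 LxT 42.8 13.4 yaw 1.6
ridge [ 8. 47.] 505.2 -256.2 LxT 22.5 14.4 yaw -11.4
ridge [189.  42.] 502.1 -96.3 LxT 69.5 17.5 yaw 1.4
ridge [286.  32.] 482.3 -17.0 LxT 33.9 13.7 yaw 1.2
T
blue (502.7, -103.1, [77.9, 124.6], 88.9, 67.9, [336.0, 223.0])
red (611.6, -121.0, [35.3, 78.3], 87.9, 67.7, [341.0, 182.0])
white (489.7, -277.1, [85.1, 78.8], 89.0, 59.5, [398.0, 224.0]) (419.9, -466.4, [34.7, 57.0], 7.5, 59.7, [468.0, 248.0])
ridge [135. 282.] 347.0 422.3 LxT 44.2 15.6 yaw -34.0
ridge [400. 222.] 490.2 -275.9 LxT 49.9 17.9 yaw 34.9
ridge [333. 220.] 501.4 -95.9 LxT 69.1 14.1 yaw 1.5
ridge [306.  98.] 835.5 -32.1 LxT 55.7 15.4 yaw 79.7
offset [13.47, -25.93, 1.43] rot [-0.0, 0.0, -0.0] | tcp [618.9 -13.8 354.4] t 28.75
```

View pics/w7.png

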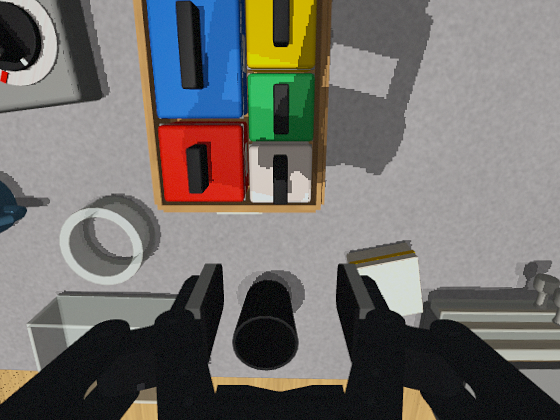

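All five cases are packed flat, with every lid at 69.8 mm. Now to the dial.

step_arm(
  plan=[
    {"offset": [2, -4, 0], "rot": [0, 0, 0], "gripper": 5},
    {"offset": [4.2, -8, 0.5], "rot": [0, 0, 0], "gripper": 5},
    {"offset": [6.4, -12.3, 1], "rot": [0, 0, 0], "gripper": 5},
    {"offset": [8.6, -16.6, 1.4], "rot": [0, 0, 0], "gripper": 5},
    {"offset": [10.8, -20.8, 1.4], "rot": [0, 0, 0], "gripper": 5},
    {"offset": [12.8, -24.7, 1.4], "rot": [0, 0, 0], "gripper": 5},
    {"offset": [13.5, -25.9, 1.4], "rot": [0, 0, 0], "gripper": 5},
    {"offset": [13.5, -25.9, 1.4], "rot": [0, 0, 0], "gripper": 5},
    {"offset": [13.5, -25.9, 1.4], "rot": [0, 0, 0], "gripper": 5},
    {"offset": [13.5, -25.9, 1.4], "rot": [0, 0, 0], "gripper": 5},
  ],
)

```text
time_s: 29.75
eef_pos: [490.5, -274.3, 339.7]
ee_rot: [-0.0, -0.012, 1.0, 0.0]
force: [-0.7, 0.2, 0.1]
grip_width: 0.589
grip_force: 0.0
```

```bash
cat >> h.py <<'E'
def dial(f=None,ctr=None):
    s=sense();c=capture("wrist"); P=cloud(c,s);z=P[...,2]
    if f: save(c,f)
    hsv=cv2.cvtColor(c["color"],cv2.COLOR_RGB2HSV)
    near=np.hypot(P[...,0]-490,P[...,1]+276)<70
    ring=(hsv[...,1]<40)&(hsv[...,2]>150)&(z>52)&(z<64)&near
    red=((hsv[...,0]<8)|(hsv[...,0]>172))&(hsv[...,1]>120)&near&(z<75)
    zr=np.median(z[ring]);
    pts=np.argwhere(ring)[:,::-1]
    hull=cv2.convexHull(pts.astype(np.int32)).reshape(-1,2)
    w=onplane(c,hull,zr,s)[:,:2].astype(np.float32); print("ring ellipse",cv2.fitEllipse(w),"z",zr)
    zz=np.median(z[red]); rm=onplane(c,np.argwhere(red)[:,::-1],zz,s)[:,:2].mean(0); print("mark",rm,"z",zz,red.sum())
    wp=(hsv[...,1]<60)&(hsv[...,2]>130)&(z>66)&near
    n,l,st,ce=cv2.connectedComponentsWithStats(wp.astype(np.uint8))
    for i in range(1,n):
        if st[i,4]>8: X=P[l==i]; print("white",ce[i].round(),st[i,4],X.mean(0).round(1), "span",(X.max(0)-X.min(0)).round(1))
    br=((hsv[...,2]<90)&(z>92)&(z<106)&near).astype(np.uint8)
    w=onplane(c,max(cv2.findContours(br,0,2)[0],key=cv2.contourArea).reshape(-1,2),100,s)[:,:2].astype(np.float32); (x,y),(a,b),an=cv2.minAreaRect(w)
    print("bar",round(x,1),round(y,1),a,b,"yaw",an if a>b else an-90)
    return c,s,P,hsv
E
python3 - <<'E'
from h import *
c,s,P,hsv=dial("w8.png");print(s["eef_pos"])
z=P[...,2]
b=(((hsv[...,0]<8)|(hsv[...,0]>172))&(hsv[...,1]>120)&(z>75)&(z<130)); X=P[b];print("ball",len(X),X.mean(0) if len(X) else 0, X.max(0),X.min(0))
g=cv2.inRange(hsv,np.array((45,100,50)),np.array((85,255,255)))>0; g&=(z>45)&(z<65)
w=onplane(c,np.argwhere(g)[:,::-1],55,s)[:,:2];print("arrow",len(w),w.mean(0),np.ptp(w,axis=0))
E
```

```text
ring ellipse ((506.950927734375, -284.6633605957031), (101.84120178222656, 124.33617401123047), 146.0725860595703) z 55.689845916851056
mark [ 523.26994077 -291.01972861] z 60.6315896314382 65
white [285. 202.] 109 [ 502.6 -270.2  100.8] span [19.4 14.9  4.4]
bar 490.2 -278.2 49.89629364013672 14.73498821258545 yaw 36.5279541015625
[ 490.50520202 -274.31452846  339.69985145]
ball 953 [ 504.542465   -338.58352426  112.87771066] [632.13652674 -11.41191019 121.05629548] [ 465.89787467 -375.08399582   75.69926025]
arrow 623 [ 545.20464469 -170.23221809] [ 72.90429475 398.3998019 ]
```

View pics/w8.png

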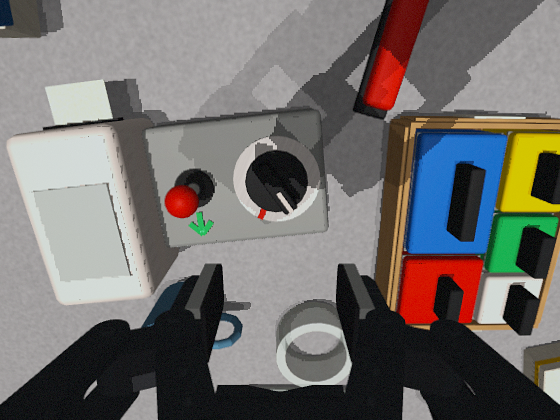

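The wrist view shows the dial at (275,180), the pointer at (285,202), the red mark at (262,214) and the ball at (182,202). The pointer stands at about +36° and the mark at about -22°, so it needs roughly 59° clockwise.

Run:
```python
from h import *
go(490.2,-277.2,149,36.5); print(sense()["joints"])
```

```text
offset [0.03, -0.28, 19.08] rot [0.0, -0.0, -35.1] | tcp [ 490.5 -274.4  339.8] t 29.8
[-7.18600625e-01  3.73636593e-01  1.32010143e+00  1.93229033e-04
  1.44819843e+00 -2.31359049e+00]
```

Rotating -35° would exceed joint 6's range, so I'll go the other way, +144.9°.

step_arm(
  plan=[
    {"offset": [0, 0, 0], "rot": [0, 0, 8], "gripper": 4},
    {"offset": [0, 0, 0], "rot": [0, 0, 16], "gripper": 4},
    {"offset": [0, 0, 0], "rot": [0, 0, 24], "gripper": 4},
    {"offset": [0, 0, 0], "rot": [0, 0, 32], "gripper": 4},
    {"offset": [0, 0, 0], "rot": [0, 0, 40], "gripper": 4},
    {"offset": [0, 0, 0], "rot": [0, 0, 48], "gripper": 4},
    {"offset": [0, 0, 0], "rot": [0, 0, 56], "gripper": 4},
    {"offset": [0, 0, 0], "rot": [0, 0, 64], "gripper": 4},
    {"offset": [0, 0, 0], "rot": [0, 0, 72], "gripper": 4},
    {"offset": [0, 0, 0], "rot": [0, 0, 80], "gripper": 4},
  ],
)

```text
time_s: 30.8
eef_pos: [490.4, -274.7, 339.9]
ee_rot: [-0.0, 0.636, 0.772, 0.0]
force: [-0.0, 0.2, 0.8]
grip_width: 0.472
grip_force: 0.0
```

step_arm(
  plan=[
    {"offset": [0, 0, 0], "rot": [0, 0, 8], "gripper": 4},
    {"offset": [0, 0, 0], "rot": [0, 0, 16], "gripper": 4},
    {"offset": [0, 0, 0], "rot": [0, 0, 24], "gripper": 4},
    {"offset": [0, 0, 0], "rot": [0, 0, 32], "gripper": 4},
    {"offset": [0, 0, 0], "rot": [0, 0, 40], "gripper": 4},
    {"offset": [0, 0, 0], "rot": [0, 0, 48], "gripper": 4},
    {"offset": [0, 0, 0], "rot": [0, 0, 56], "gripper": 4},
    {"offset": [0, 0, 0], "rot": [0, 0, 62], "gripper": 4},
    {"offset": [0, 0, 0], "rot": [0, 0, 64.9], "gripper": 4},
    {"offset": [0, 0, 0], "rot": [0, 0, 64.9], "gripper": 4},
    {"offset": [0, 0, 0], "rot": [0, 0, 64.9], "gripper": 4},
  ],
)

```text
time_s: 31.9
eef_pos: [490.1, -275.1, 339.9]
ee_rot: [-0.0, 0.95, 0.313, 0.0]
force: [-0.8, -0.2, 0.6]
grip_width: 0.467
grip_force: 0.0
```

Run:
```python
from h import *
dial("w9.png")
go(490.2,-277.2,149,36.5); print(sense()["joints"][5])
```

```text
ring ellipse ((506.8105163574219, -284.9258728027344), (101.2401123046875, 128.30178833007812), 144.006103515625) z 55.62840194393155
mark [ 526.532603   -292.27338395] z 60.46068159081875 64
white [283. 153.] 29 [ 514.3 -261.9   70.6] span [7.1 5.4 6.8]
white [283. 169.] 82 [ 506.3 -267.7  100.6] span [14.2 10.6  3.7]
white [426. 316.] 12 [ 526.8 -305.9  313.9] span [2.1 3.1 2.1]
white [404. 325.] 14 [ 519.5 -304.   312. ] span [2.2 4.3 2.3]
bar 492.2 -277.6 49.872371673583984 13.712571144104004 yaw 36.99472427368164
offset [-0.1, 0.16, 19.09] rot [-0.0, -0.0, -0.0] | tcp [ 490.1 -275.3  339.9] t 31.95
0.21363269357055747
```

step_arm(
  plan=[
    {"offset": [-0.05, 0.25, 5], "rot": [0, 0, 0], "gripper": 4},
    {"offset": [-0.05, 0.25, 10], "rot": [0, 0, 0], "gripper": 4},
    {"offset": [-0.05, 0.25, 14], "rot": [0, 0, 0], "gripper": 4},
    {"offset": [-0.05, 0.25, 17], "rot": [0, 0, 0], "gripper": 4},
    {"offset": [-0.05, 0.25, 18.6], "rot": [0, 0, 0], "gripper": 4},
    {"offset": [-0.05, 0.25, 19.1], "rot": [0, 0, 0], "gripper": 4},
    {"offset": [-0.05, 0.25, 19.1], "rot": [0, 0, 0], "gripper": 4},
    {"offset": [-0.05, 0.25, 19.1], "rot": [0, 0, 0], "gripper": 0.8},
    {"offset": [-0.05, 0.25, 19.1], "rot": [0, 0, 0], "gripper": 0.8},
    {"offset": [-0.05, 0.25, 19.1], "rot": [0, 0, 0], "gripper": 0.8},
    {"offset": [-0.05, 0.25, 19.1], "rot": [0, 0, 0], "gripper": 0.8},
    {"offset": [-0.05, 0.25, 19.1], "rot": [0, 0, 0], "gripper": 0.8},
  ],
  squeeze=30,
)

```text
time_s: 33.15
eef_pos: [491.1, -278.0, 150.2]
ee_rot: [0.0, 0.95, 0.312, 0.0]
force: [-2.4, 3.0, 6.5]
grip_width: 0.151
grip_force: 31.6
```

step_arm(
  plan=[
    {"offset": [0, 0, 0], "rot": [0, 0, 6], "gripper": 0.8},
    {"offset": [0, 0, 0], "rot": [0, 0, 13], "gripper": 0.8},
    {"offset": [0, 0, 0], "rot": [0, 0, 20], "gripper": 0.8},
    {"offset": [0, 0, 0], "rot": [0, 0, 27], "gripper": 0.8},
    {"offset": [0, 0, 0], "rot": [0, 0, 34], "gripper": 0.8},
    {"offset": [0, 0, 0], "rot": [0, 0, 41], "gripper": 0.8},
    {"offset": [0, 0, 0], "rot": [0, 0, 48], "gripper": 0.8},
    {"offset": [0, 0, 0], "rot": [0, 0, 54], "gripper": 0.8},
    {"offset": [0, 0, 0], "rot": [0, 0, 58], "gripper": 0.8},
    {"offset": [0, 0, 0], "rot": [0, 0, 59], "gripper": 0.8},
    {"offset": [0, 0, 0], "rot": [0, 0, 59], "gripper": 0.8},
    {"offset": [0, 0, 0], "rot": [0, 0, 59], "gripper": 0.8},
  ],
)

```text
time_s: 34.35
eef_pos: [490.9, -277.3, 150.2]
ee_rot: [-0.001, 0.981, -0.196, -0.0]
force: [-2.6, 7.0, 8.9]
grip_width: 0.158
grip_force: 31.9
```

step_arm(
  plan=[
    {"offset": [0, 0, 0], "rot": [0, 0, 0], "gripper": 3},
    {"offset": [0, 0, 0], "rot": [0, 0, 0], "gripper": 3},
    {"offset": [0, 0, 0], "rot": [0, 0, 0], "gripper": 4},
    {"offset": [0, 0, 0], "rot": [0, 0, 0], "gripper": 4},
    {"offset": [0, 0, -2], "rot": [0, 0, 0], "gripper": 4},
    {"offset": [0, 0, -6], "rot": [0, 0, 0], "gripper": 4},
    {"offset": [0, 0, -11], "rot": [0, 0, 0], "gripper": 4},
    {"offset": [0, 0, -16], "rot": [0, 0, 0], "gripper": 4},
    {"offset": [0, 0, -19], "rot": [0, 0, 0], "gripper": 4},
    {"offset": [0, 0, -19], "rot": [0, 0, 0], "gripper": 4},
    {"offset": [0, 0, -19], "rot": [0, 0, 0], "gripper": 4},
  ],
)

```text
time_s: 35.45
eef_pos: [490.8, -278.1, 338.6]
ee_rot: [0.0, 0.981, -0.196, 0.0]
force: [0.2, -0.7, -0.8]
grip_width: 0.471
grip_force: 0.0
```

Run:
```python
from h import *
c,s,P,hsv=dial(); print(s["eef_pos"])
I=cv2.cvtColor(c["color"],cv2.COLOR_RGB2BGR)
cv2.imwrite("pics/d1.png",cv2.resize(I[80:280,150:410],None,fx=3,fy=3,interpolation=2))
```

```text
ring ellipse ((508.42962646484375, -285.27288818359375), (96.99589538574219, 123.62272644042969), 151.46095275878906) z 55.47813793886252
mark [ 526.97516384 -291.80709994] z 60.43059141037534 72
white [278. 152.] 28 [ 517.6 -289.2   71.1] span [6.2 4.8 2.6]
white [278. 173.] 124 [ 504.6 -283.4  100.5] span [21.3 11.4  3.8]
bar 492.9 -279.0 13.683282852172852 49.474727630615234 yaw -22.67015838623047
[ 490.80447477 -278.07168094  338.59771612]
```

View pics/d1.png

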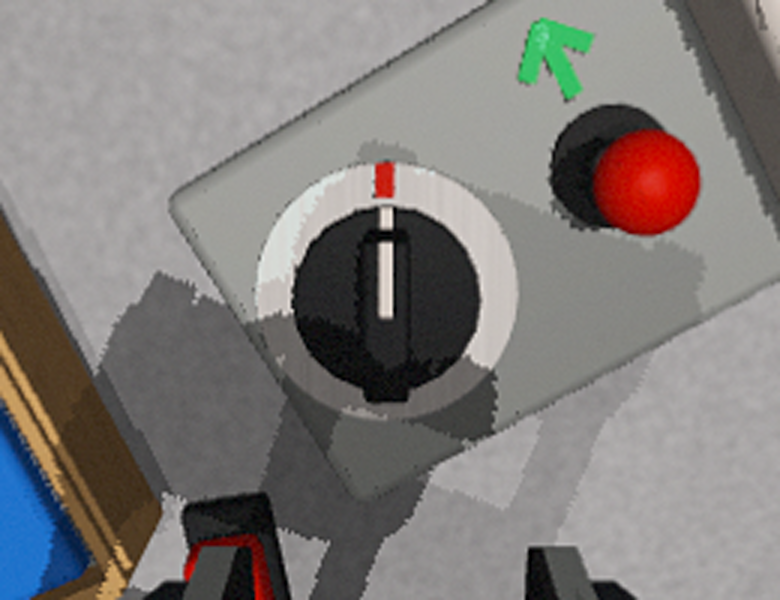

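The pointer at (386,260) lines up with the red mark at (385,180) and the dial centre at (386,300), so the dial is set. Now locating the stick.

```bash
cat >> h.py <<'E'
def ball(n="wrist"):
    s=sense();c=capture(n); s=s if n=="wrist" else None; P=cloud(c,s); z=P[...,2]
    hsv=cv2.cvtColor(c["color"],cv2.COLOR_RGB2HSV)
    near=np.hypot(P[...,0]-500,P[...,1]+361)<60
    b=(((hsv[...,0]<8)|(hsv[...,0]>172))&(hsv[...,1]>120)&(z>85)&(z<130)&near).astype(np.uint8)
    q=max(cv2.findContours(b,0,2)[0],key=cv2.contourArea); (u,v),r=cv2.minEnclosingCircle(q)
    p=onplane(c,[[u,v]],105,s)[0]; print(n,"ball",p.round(1),"px",u,v,r); return p
E
python3 - <<'E'
from h import *
p=ball(); q=ball("top")
for b in(p,q):
  d=b[:2]-[491.8,-278.2]; print(np.hypot(*d),"yaw",np.degrees(np.arctan2(d[1],d[0]))+90)
go(p[0],p[1],330,98); print(sense()["joints"][5])
E
```

```text
wrist ball [ 502.7 -362.7  105. ] px 365.7862243652344 139.95652770996094 17.94659996032715Traceback (most recent call last):
  File "<stdin>", line 2, in <module>
  File "h.py", line 95, in ball
    q=max(cv2.findContours(b,0,2)[0],key=cv2.contourArea); (u,v),r=cv2.minEnclosingCircle(q)
ValueError: max() iterable argument is empty
```

Run:
```python
from h import *
go(502,-362.3,330,96.7); print(sense()["joints"])
```

```text
offset [4.29, 7.35, 0.71] rot [0.0, 0.2, 60.7] | tcp [ 490.7 -278.   337.3] t 35.6
[-7.23158467e-01  3.80345509e-01  1.31691278e+00 -3.26871540e-05
  1.44720048e+00  1.24272654e+00]
```

step_arm(
  plan=[
    {"offset": [0.8, 1.4, 0], "rot": [0, 0, 7], "gripper": 5},
    {"offset": [1.6, 2.8, 0.5], "rot": [0, 0, 14], "gripper": 5},
    {"offset": [2.6, 4.5, 0.7], "rot": [0, 0, 21], "gripper": 5},
    {"offset": [3.6, 6.2, 0.7], "rot": [0, 0, 28], "gripper": 5},
    {"offset": [4.3, 7.4, 0.7], "rot": [0, 0, 35], "gripper": 5},
    {"offset": [4.3, 7.4, 0.7], "rot": [0, 0, 42], "gripper": 5},
    {"offset": [4.3, 7.4, 0.7], "rot": [0, 0, 49], "gripper": 5},
    {"offset": [4.3, 7.4, 0.7], "rot": [0, 0, 56], "gripper": 5},
    {"offset": [4.3, 7.4, 0.7], "rot": [0, 0, 60.7], "gripper": 5},
    {"offset": [4.3, 7.4, 0.7], "rot": [0, 0, 60.7], "gripper": 5},
    {"offset": [4.3, 7.4, 0.7], "rot": [0, 0, 60.7], "gripper": 5},
  ],
)

```text
time_s: 36.7
eef_pos: [502.0, -362.9, 331.1]
ee_rot: [-0.0, 0.748, -0.664, -0.001]
force: [-0.7, 0.6, 0.3]
grip_width: 0.586
grip_force: 0.0
```

Run:
```python
from h import *
p=ball(); dial(); go(p[0],p[1],160,96.7); s=sense();print(s["joints"][5],s["force"])
```

```text
wrist ball [ 502.7 -362.8  105. ] px 278.07037353515625 193.21852111816406 17.34264373779297
ring ellipse ((499.95013427734375, -285.37066650390625), (81.85887145996094, 113.31390380859375), 31.06718635559082) z 58.0705768708076
mark [ 521.22624581 -297.58704663] z 60.12520522477399 72
white [255. 253.] 17 [ 517.4 -289.2   71.1] span [5.2 4.1 1.7]
white [266. 273.] 72 [ 504.7 -283.8  100.8] span [20.5 10.5  2.9]
bar 491.6 -281.3 16.489330291748047 50.77461242675781 yaw -22.620140075683594
offset [0.01, -0.07, 17.15] rot [0.0, 0.0, 0.1] | tcp [ 502.1 -362.9  331.5] t 36.8
2.2087720385215683 [ 1.65420309  0.24480173 -0.8658746 ]
```

step_arm(
  plan=[
    {"offset": [0, -0.05, 5], "rot": [0, 0, 0], "gripper": 5},
    {"offset": [0, -0.05, 10], "rot": [0, 0, 0], "gripper": 5},
    {"offset": [0, -0.05, 14], "rot": [0, 0, 0], "gripper": 5},
    {"offset": [0, -0.05, 16.5], "rot": [0, 0, 0], "gripper": 5},
    {"offset": [0, -0.05, 17.2], "rot": [0, 0, 0], "gripper": 5},
    {"offset": [0, -0.05, 17.2], "rot": [0, 0, 0], "gripper": 5},
    {"offset": [0, -0.05, 17.2], "rot": [0, 0, 0], "gripper": 5},
  ],
)

```text
time_s: 37.5
eef_pos: [503.1, -363.3, 161.6]
ee_rot: [0.0, 0.747, -0.665, 0.001]
force: [-0.3, 0.3, 0.3]
grip_width: 0.586
grip_force: 0.0
```

step_arm(
  plan=[
    {"offset": [0, -0.5, 0], "rot": [0, 0, 0], "gripper": 5},
    {"offset": [0, -1, 0], "rot": [0, 0, 0], "gripper": 5},
    {"offset": [0, -1.5, 0], "rot": [0, 0, 0], "gripper": 5},
    {"offset": [0, -2, 0], "rot": [0, 0, 0], "gripper": 5},
    {"offset": [0, -2.5, 0], "rot": [0, 0, 0], "gripper": 5},
    {"offset": [0, -2.8, 0], "rot": [0, 0, 0], "gripper": 5},
    {"offset": [0, -3.0, 0], "rot": [0, 0, 0], "gripper": 5},
    {"offset": [0, -3.0, 0], "rot": [0, 0, 0], "gripper": 5},
  ],
)

```text
time_s: 38.3
eef_pos: [532.5, -359.4, 159.8]
ee_rot: [0.0, 0.747, -0.665, -0.0]
force: [-1.7, -0.8, 1.2]
grip_width: 0.581
grip_force: 0.9
```

Run:
```python
from h import *
s=sense();print(s["eef_pos"],s["force"])
try: ball()
except Exception as e: print(e)
try: ball("scene")
except Exception as e: print(e)
```

```text
[ 532.50578591 -359.35503271  159.80652951] [-1.71194348 -0.83842822  1.15842362]
wrist ball [ 522.1 -362.   105. ] px 304.91802978515625 298.7704772949219 37.12009811401367
max() iterable argument is empty
```

step_arm(
  plan=[
    {"offset": [0, -0.2, 0], "rot": [0, 0, 0], "gripper": 5},
    {"offset": [0, -0.3, 0], "rot": [0, 0, 0], "gripper": 5},
    {"offset": [0, -0.4, 0], "rot": [0, 0, 0], "gripper": 5},
    {"offset": [0, -0.5, 0], "rot": [0, 0, 0], "gripper": 5},
    {"offset": [0, -0.5, 0], "rot": [0, 0, 0], "gripper": 5},
  ],
)

```text
time_s: 38.9
eef_pos: [537.2, -358.7, 159.5]
ee_rot: [0.0, 0.747, -0.665, -0.001]
force: [-2.4, -0.8, -3.0]
grip_width: 0.587
grip_force: 1.6
```

step_arm(
  plan=[
    {"offset": [0, -0.1, 0], "rot": [0, 0, 0], "gripper": 5},
    {"offset": [0, -0.2, 0], "rot": [0, 0, 0], "gripper": 5},
    {"offset": [0, -0.2, 0], "rot": [0, 0, 0], "gripper": 5},
  ],
)

```text
time_s: 39.2
eef_pos: [538.3, -358.7, 159.2]
ee_rot: [0.001, 0.747, -0.665, -0.002]
force: [-9.4, -1.3, -2.0]
grip_width: 0.585
grip_force: 4.9
```

Force jumped to 9 N, so the stick is at its stop. Holding there.

step_arm(
  plan=[
    {"offset": [0, -0.05, 0], "rot": [0, 0, 0], "gripper": 5},
    {"offset": [0, -0.05, 0], "rot": [0, 0, 0], "gripper": 5},
    {"offset": [0, -0.05, 0], "rot": [0, 0, 0], "gripper": 5},
    {"offset": [0, -0.05, 0], "rot": [0, 0, 0], "gripper": 5},
    {"offset": [0, -0.05, 0], "rot": [0, 0, 0], "gripper": 5},
    {"offset": [0, -0.05, 0], "rot": [0, 0, 0], "gripper": 5},
    {"offset": [0, -0.05, 0], "rot": [0, 0, 0], "gripper": 5},
    {"offset": [0, -0.05, 0], "rot": [0, 0, 0], "gripper": 5},
    {"offset": [0, -0.05, 0], "rot": [0, 0, 0], "gripper": 5},
    {"offset": [0, -0.05, 0], "rot": [0, 0, 0], "gripper": 5},
    {"offset": [0, -0.05, 0], "rot": [0, 0, 0], "gripper": 5},
    {"offset": [0, -0.05, 0], "rot": [0, 0, 0], "gripper": 5},
  ],
)

```text
time_s: 40.4
eef_pos: [538.5, -358.8, 159.2]
ee_rot: [0.001, 0.747, -0.665, -0.002]
force: [-12.0, -1.9, -2.1]
grip_width: 0.583
grip_force: 5.6
```

step_arm(
  plan=[
    {"offset": [0, 0, 0], "rot": [0, 0, 0], "gripper": 5},
    {"offset": [0, 0, 0], "rot": [0, 0, 0], "gripper": 5},
    {"offset": [0, 0, 0], "rot": [0, 0, 0], "gripper": 5},
    {"offset": [0, 0, 0], "rot": [0, 0, 0], "gripper": 5},
  ],
)

```text
time_s: 40.8
eef_pos: [538.5, -358.8, 159.2]
ee_rot: [0.001, 0.747, -0.665, -0.002]
force: [-10.7, -1.3, -1.9]
grip_width: 0.584
grip_force: 5.6
```

Run:
```python
from h import *
s=sense();print(s["eef_pos"],s["force"]); c=capture("wrist"); save(c,"w10.png")
```

```text
[ 538.46259283 -358.76897394  159.20702465] [-10.71637332  -1.28169239  -1.93368853]
```

View pics/w10.png

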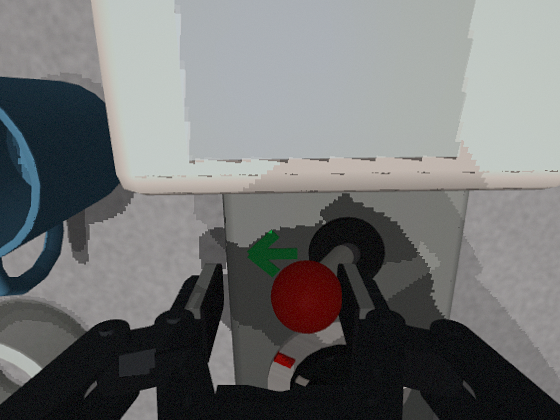

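The ball at (305,297) is tilted fully in the arrow's direction and has been held for about 1.5 s. Backing off and retracting.

step_arm(
  plan=[
    {"offset": [0, 1, 0], "rot": [0, 0, 0], "gripper": 5},
    {"offset": [0, 2, 0], "rot": [0, 0, 0], "gripper": 5},
    {"offset": [0, 3, 0], "rot": [0, 0, 0], "gripper": 5},
    {"offset": [0, 3.6, 0], "rot": [0, 0, 0], "gripper": 5},
    {"offset": [0, 3.6, 0], "rot": [0, 0, 0], "gripper": 5},
    {"offset": [0, 3.6, 0], "rot": [0, 0, 0], "gripper": 5},
    {"offset": [0, 3.6, -3], "rot": [0, 0, 0], "gripper": 5},
    {"offset": [0, 3.6, -8], "rot": [0, 0, 0], "gripper": 5},
    {"offset": [0, 3.6, -13], "rot": [0, 0, 0], "gripper": 5},
    {"offset": [0, 3.6, -17], "rot": [0, 0, 0], "gripper": 5},
    {"offset": [0, 3.6, -17], "rot": [0, 0, 0], "gripper": 5},
    {"offset": [0, 3.6, -17], "rot": [0, 0, 0], "gripper": 5},
  ],
)

```text
time_s: 42.05
eef_pos: [504.4, -362.6, 330.1]
ee_rot: [-0.0, 0.747, -0.665, 0.001]
force: [-0.0, -0.0, -0.8]
grip_width: 0.588
grip_force: 0.0
```

Run:
```python
from h import *
s=sense();print(s["eef_pos"],s["force"]);ball();dial();print("TOP");look("top","tf.png")
```

```text
[ 504.36039468 -362.57330068  330.1269926 ] [-0.04035758 -0.01988607 -0.80133722]
wrist ball [ 502.8 -362.8  105. ] px 281.1741943359375 193.89193725585938 17.400136947631836
ring ellipse ((499.5348815917969, -284.83929443359375), (82.62127685546875, 116.06644439697266), 34.29608154296875) z 58.058237774264626
mark [ 521.64087259 -297.19385866] z 60.273252667543005 76
white [257. 254.] 16 [ 517.4 -289.2   71.3] span [5.1 4.5 1.3]
white [269. 273.] 73 [ 504.6 -284.   100.8] span [19.7 10.2  2.6]
bar 491.7 -281.3 16.793170928955078 50.587364196777344 yaw -22.741004943847656
TOP
blue (501.6, -96.9, [124.5, 85.5], 1.4, 68.0, [332.0, 220.0])
red (610.9, -95.7, [79.3, 84.5], 1.0, 67.9, [330.0, 180.0])
yellow (476.9, -17.0, [61.8, 75.3], 89.0, 67.8, [303.0, 230.0])
green (552.7, -15.0, [63.7, 63.6], 2.7, 68.1, [301.0, 202.0])
white (627.3, -15.2, [62.9, 72.4], 88.9, 67.4, [301.0, 177.0])
ridge [204. 310.] 270.6 242.3 LxT 42.2 14.6 yaw -20.5
ridge [136. 281.] 347.2 421.7 LxT 43.3 16.3 yaw -34.0
ridge [303. 230.] 473.9 -15.6 LxT 42.1 13.1 yaw -1.3
ridge [401. 221.] 489.6 -275.7 LxT 51.3 16.5 yaw -22.8
ridge [333. 220.] 501.5 -96.0 LxT 69.1 13.8 yaw 1.4
ridge [301. 202.] 551.9 -14.8 LxT 45.4 13.2 yaw -1.3
ridge [331. 178.] 608.4 -93.2 LxT 43.4 13.3 yaw -1.8
ridge [301. 175.] 617.8 -13.6 LxT 43.4 13.3 yaw -1.3
```

View pics/tf.png

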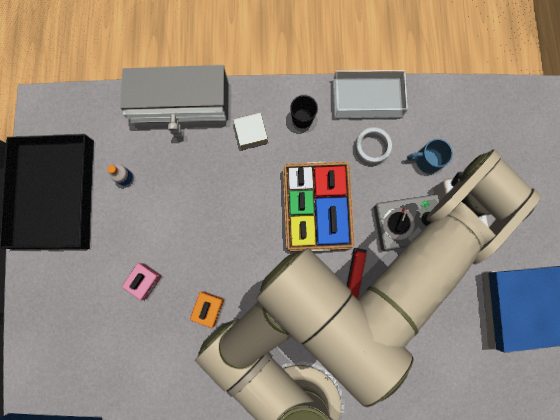

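The final view shows all five cases packed at (318,206), the stick back upright, the dial still at -22.7°, and the other things where they were. Handing in.

```bash
python3 -c "
from rig import *
print(finish_job())"
```

```text
the job is handed in; nothing more can be done
None
```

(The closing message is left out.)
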